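# Scoop the pebbles into the weighing dish

### The arm

A 6-joint arm with a two-finger parallel gripper is mounted at the origin on a cart in front of the work surface, level with it; the furniture and walls round the work are solid. World frame = base frame: x ahead of the robot, y to its left, z up, the work surface at z = 0. Lengths are in mm, angles in rad, forces in N, time in s.
With the tool pointing down it reaches from about 400 to 925 mm from the base axis. Payload 12.5 kg.
Tool frame: the origin (TCP) lies at the very end of the fingers, on their centre line; the grasp point (between the pads) lies 19 mm behind it; z points along the fingers, x is the direction in which the jaws open and shut, and the axes are right-handed (so a half turn about z gives the same grasp; the last joint's range is limited). The gripper opens to 95 mm and grips with 3 to 60 N. Pads are 20 mm wide; open, the fingers measure 119 mm over their backs; the gripper's body (75 mm by 180 mm) begins 59 mm behind the grasp point.
Start: joints at [-1.389, 0.491, 1.559, -0, 1.092, -0.106], TCP at [177.425, -599.306, 214.661] pointing down, gripper open.
Joint ranges: [-3.1, 3.1], [-0.84, 2.19], [0.05, 2.79], [-1.13, 4.28], [0.06, 2.93], [-2.69, 2.69]. Speed limits (rad/s): [2.22, 2.22, 2.79, 3.14, 3.14, 3.14].

### API

Orientations are given as [roll, pitch, yaw] about the fixed x, y, z axes, in that order (R = Rz(yaw) Ry(pitch) Rx(roll)).
In Python, from cell import env gives the robot as it stands.
- The arm moves only by the tool arm_command, never from a script. Its argument "motion" is one flat list of numbers, 7 for each row, row after row: the opening, from -1 (shut) to 1 (fully open), then the shift along the tool's x, y, z in mm, then the turn, a rotation vector about the tool's x, y, z in degrees. In form: [fingers, dx, dy, dz, rx, ry, rz, fingers, dx, dy, dz, rx, ry, rz, ...]. A call has 1 to 20 rows; each row is the pose to reach, as a shift and turn from the pose commanded when the call began, along the tool's axes at that moment; what a row does not reach only later rows make up. A row lasts 1/10 s, in which the tool goes at most 50 mm and 8.59 degrees, less where a joint would pass 70% of its speed; a pose out of reach is approached as far as the arm can. A call with a gripper value outside its range is refused whole. The fingers move at their own pace and stop on an object; the grip force is fixed at half the most. Time passes only in rows, so rows that repeat a pose let the fingers close. It gives the time, the measured TCP pose, the force and the opening at its end, in the units of the state.
- env.state(): the state, without advancing time (a new reading comes with each control period).
- env.read_camera(name): name is "scene" or "top" or "wrist"; returns (picture, depth): 384x512x3 uint8, red, green, blue; 384x512 float32, mm along the optical axis (not along the pixel's ray), 0 where there is no reading.
- env.calibration(name): a dict with "fx", "fy", "cx", "cy" (pixels), "cam_to_world" (4x4, takes a point from camera to world coordinates). Camera axes: x right, y down, z forward; pixel columns grow to the right and rows downward; lengths in mm; the calibration is good to about 2 mm. A picture is of the moment at which its call begins: read the wrist's pose just before it. calibration takes no time and is no camera call; for the wrist camera it gives the pose at the moment of the call.
- env.job_done(): hands the job in, once; it reports no verdict.
Trained networks look in the newest picture that a camera, given by its name, has taken for a name from the list of things; names that differ only in an ending like _2 or _b are one class to them, and where a whole thing is asked for, a point or a joint stands for the part that bears it (a point fixed in the world has none). Each returns a list of dicts, best first, with "confidence" (0 to 1); they miss things now and then, are a little off and sometimes report something else, mostly with a low value. They report only what shows in the picture. A call takes as long as a camera call. They do not tell look-alikes from the thing itself.
- env.recognise(camera, label): "location" ([column, row] in pixels, amid what is visible of it).
- env.silhouettes(camera, label): "region" (384x512 bool, what is visible of it) and "location" ([column, row] in pixels, amid what is visible of it).
- env.spot_point(camera, label): "location" ([column, row] in pixels: a listed point, or the origin of a listed thing).
The state is a dict: "t": time; "joints": joint angles; "qvel": joint speeds; "tau": joint torques, N m; "eef_pos": TCP position; "tcp_rot": TCP orientation; "ft_force": force on the tool from outside, world axes, zero at the start; "moment": the same for the moment, N m; "opening": opening from 0.0 (shut) to 1.0 (fully open).
Only numpy, scipy, OpenCV 4.12 (cv2) and the standard library are available. Lean on these libraries where they do the work, as an engineer would, in place of code of your own. Each camera call takes 0.05 s, during which the arm holds its last target.

### The job

Take the scoop and use it to carry all four pebbles from the steel sample pan to the white weighing dish, tipping them in gently from just above its rim, in one trip or several. Never touch a pebble with the gripper, and leave the glass beaker alone. Then lay the scoop back flat on the blue mat and let go.

Things in the scene. Friction and masses are not known exactly. Their poses are not given: they have to be found in the camera images.
- scoop: loose aluminium hand scoop, 0.13 to 0.2 kg, flat at the start. Origin: on its tray's underside, 40 mm before the back; x to the open nose, z up. Tray 85 mm long (x -40 to +45) by 100 mm wide (95 inside), floor 2 mm thick (1.2 at the nose), back wall 42 mm high, side walls 40 mm high at the back, 10 mm in front, ending 15 mm behind the lip. Fin grip over the rear: see scoop_grip
- scoop_grip (a point): grasp centre on the scoop's black upright fin grip, at (-12, 0, 90) mm in the scoop's frame. The fin is 20 mm thick along y, spans x -42 to +18 and z 60 to 112 mm; pinch it across its thickness, straight from above or leaning along x as you like. A bracket joins it to the back wall
- scoop_lip (a point): middle of the scoop's front lip, underside, at (45, 0, 0) mm in the scoop's frame
- pan: rectangular steel sample pan, fixed to the bench. Origin: centre of its underside; x along its long side, roughly away from the robot. Inside 190 (x) by 118 mm (y), outside 198 by 126, upright walls 4 mm thick, 39 mm high with the rolled rim; floor 4 mm thick. At the start all pebbles lie at pan x above +3 mm, so the half nearer the robot is free for the scoop
- pan_floor (a point): centre of the pan's inner floor, 4 mm above the bench
- dish: white round weighing dish (bowl), loose, 0.4 kg, 164 mm in diameter at the rim and 50 mm high, with sloping sides. Origin: centre of its underside, z up
- mat: thin blue rubber mat, fixed, 150 (x) by 140 (y) by 3 mm. Origin: centre of its underside; the scoop lies on it at the start
- pebble_1: grey-brown smooth pebble, loose, about 35 x 33 x 29 mm, 32 g, slippery (friction about 0.3 on the pan and scoop); it can roll. Origin: its centre
- pebble_2: sand-coloured pebble, as pebble_1
- pebble_3: dark grey pebble, as pebble_1
- pebble_4: reddish-brown pebble, as pebble_1
- beaker: glass beaker, loose, 72 mm in diameter and 90 mm high, a bystander at the back. Origin: centre of its underside
Not all that is in view belongs to the job. What is shaped like the pebble_1 but pink or yellow is not meant.

How it is judged:
By the outcome, as a careful person would: the job done as asked, in the order asked, and still so for the second after the job is handed in, with the robot touching nothing.
It also fails if it takes over 64 s, if anything falls off the work surface, if the arm or the gripper's body presses on something with over 40 N, if the wrist force passes 120 N, or if a joint passes its speed limit or range.

## Working session

There is one attempt and no reset: what is moved stays moved. The work goes in short steps, Python scripts to look and compute and a tool call to move; the robot and the scene stay as the last step left them, time stands still between calls to the robot, and variables do not carry over. Pictures are saved under pics/ and viewed, and the job is handed in when it is done.

Besides the shell and the picture viewer there is one more tool, called as name(argument=value, ...), one argument or row to a line, values as JSON. arm_command: Moves the arm, as the interface text tells. Its arguments: {"type":"object","properties":{"motion":{"type":"array","items":{"type":"number"}}},"required":["motion"]}

```bash
ls; mkdir -p pics; cat > h.py <<'E'
import numpy as np, cv2
from cell import env
from scipy.spatial.transform import Rotation as R
np.set_printoptions(precision=2,suppress=True)
def shot(cam,name):
    im,d=env.read_camera(cam)
    cv2.imwrite(f'pics/{name}.png',cv2.cvtColor(im,cv2.COLOR_RGB2BGR))
    return im,d,env.calibration(cam)
def pts(d,c):
    v,u=np.mgrid[0:d.shape[0],0:d.shape[1]]
    P=np.stack([(u-c['cx'])/c['fx']*d,(v-c['cy'])/c['fy']*d,d],-1)
    T=np.array(c['cam_to_world'])
    W=P@T[:3,:3].T+T[:3,3]
    W[d<=0]=np.nan
    return W
E
python3 - <<'E'
from h import *
s=env.state();print(s)
for c in ['scene','top']:
    im,d,k=shot(c,c+'0')
    np.savez(f'{c}0.npz',im=im,d=d,T=np.array(k['cam_to_world']),k=[k['fx'],k['fy'],k['cx'],k['cy']])
    W=pts(d,k); print(c,np.array(k['cam_to_world']),k['fx'])
    for l in ['scoop','scoop_grip','scoop_lip','pan','pan_floor','dish','mat','pebble_1','beaker']:
        r=env.recognise(c,l) if l not in('scoop_grip','scoop_lip','pan_floor') else env.spot_point(c,l)
        for q in r[:7]:
            x,y=np.round(q['location']).astype(int)
            print(l,round(q['confidence'],2),(x,y),W[min(y,383),min(x,511)])
E
```

```text
pics
{'t': 0.0, 'joints': array([-1.39,  0.49,  1.56, -0.  ,  1.09, -0.11]), 'qvel': array([ 0., -0., -0.,  0., -0., -0.]), 'tau': array([  0.  , -61.26, -25.82,   0.07,   0.05,  -0.  ]), 'eef_pos': array([ 177.35, -599.08,  214.09]), 'tcp_rot': array([-3.14,  0.  , -1.28]), 'ft_force': array([-0.25,  0.16, -0.44]), 'moment': array([0.02, 0.  , 0.  ]), 'opening': 1.0005498508943629}
scene [[  -0.85   -0.18    0.49  -57.6 ]
 [  -0.53    0.32   -0.79 1026.41]
 [  -0.02   -0.93   -0.37  569.87]
 [   0.      0.      0.      1.  ]] 446.46730313379237
scoop 0.63 (np.int64(232), np.int64(267)) [518.77 235.89   5.85]
scoop_grip 0.65 (np.int64(233), np.int64(245)) [470.25 294.59 106.17]
scoop_grip 0.48 (np.int64(272), np.int64(226)) [527.35  20.54  29.24]
scoop_grip 0.43 (np.int64(257), np.int64(226)) [573.07  28.69  22.2 ]
scoop_lip 0.88 (np.int64(215), np.int64(270)) [548.9  266.45   4.11]
pan 0.86 (np.int64(280), np.int64(232)) [514.66  -3.71   2.99]
pan_floor 0.97 (np.int64(278), np.int64(236)) [506.5   22.8    3.36]
dish 0.78 (np.int64(316), np.int64(191)) [ 535.84 -296.82   30.85]
mat 0
[... 718 characters left out ...]
7)) [548.06 270.15   4.68]
scoop_lip 0.74 (np.int64(222), np.int64(212)) [555.22  91.96  30.58]
pan 0.68 (np.int64(246), np.int64(239)) [491.09  34.39   7.45]
pan_floor 0.85 (np.int64(242), np.int64(233)) [505.97  44.04   6.19]
dish 0.78 (np.int64(362), np.int64(231)) [ 507.45 -253.67    6.26]
mat 0.63 (np.int64(135), np.int64(252)) [459.61 279.04  99.25]
pebble_1 0.72 (np.int64(191), np.int64(256)) [451.23 165.57  26.78]
pebble_1 0.68 (np.int64(232), np.int64(222)) [531.32  68.06  24.97]
pebble_1 0.47 (np.int64(223), np.int64(207)) [567.65  89.62  28.85]
pebble_1 0.3 (np.int64(360), np.int64(231)) [ 507.63 -249.11    4.77]
beaker 0.74 (np.int64(311), np.int64(156)) [ 701.19 -134.6     4.  ]
```

View pics/top0.png

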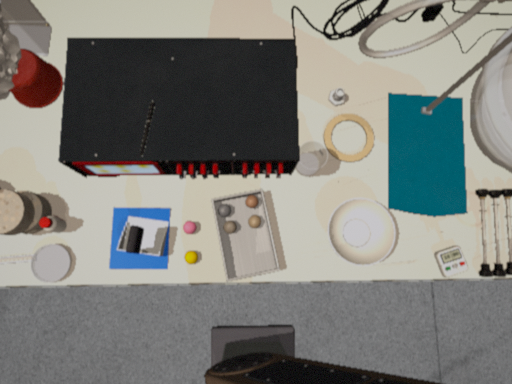

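View pics/scene0.png

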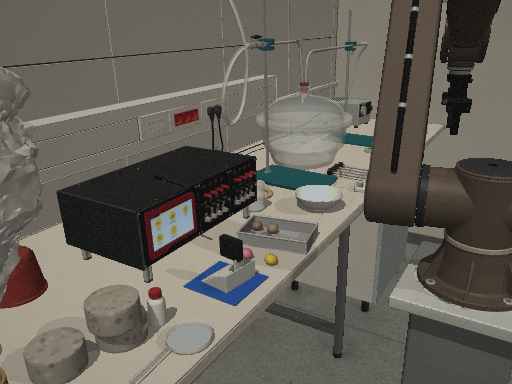

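```bash
python3 - <<'E'
import cv2
im=cv2.imread('pics/top0.png');cv2.imwrite('pics/top0z.png',cv2.resize(im[170:300,80:300],None,fx=3.6,fy=3.6,interpolation=cv2.INTER_CUBIC))
E
```

```text
(no output)
```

View pics/top0z.png

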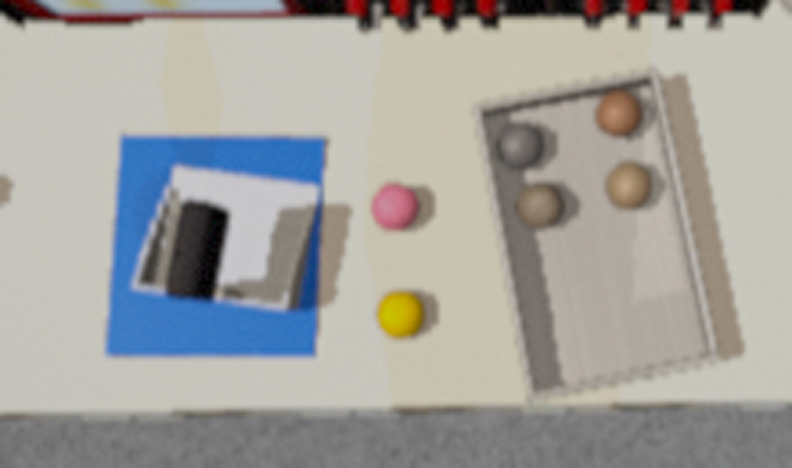

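Top view: the scoop is on the mat around (142,237) with its nose up (+x). The pan is at (246,235) with pebbles at (224,211), (230,227), (254,221) and (252,201), and the dish is at (362,231). The pink and yellow decoys are at (190,227) and (191,257). The tall black instrument sits behind the pan.

```bash
python3 - <<'E'
from h import *
for c in ['top','scene']:
    z=np.load(c+'0.npz');k=dict(zip(['fx','fy','cx','cy'],z['k']));k['cam_to_world']=z['T']
    W=pts(z['d'],k);im=z['im']
    # bench plane check
    P=W.reshape(-1,3)
    def sel(x0,x1,y0,y1,z0,z1): 
        m=(P[:,0]>x0)&(P[:,0]<x1)&(P[:,1]>y0)&(P[:,1]<y1)&(P[:,2]>z0)&(P[:,2]<z1);return P[m]
    print(c,'bench z',np.median(sel(430,480,-150,-80,-20,20)[:,2]),np.median(sel(430,560,110,150,-20,15)[:,2]))
    def rect(Q,n):
        if len(Q)<8: print(n,len(Q));return
        r=cv2.minAreaRect(Q[:,:2].astype(np.float32));print(n,len(Q),r,'z',np.percentile(Q[:,2],[2,50,98]))
    rect(sel(380,640,-60,125,31,48),'pan rim')
    rect(sel(400,600,200,360,95,125),'fin')
    rect(sel(400,600,200,360,-3,60),'scoop low')
    rect(sel(400,620,-360,-160,38,60),'dish rim')
    rect(sel(560,900,-110,400,120,400),'box')
    Q=sel(560,700,-80,300,60,400)
    for y in range(-80,300,40):
        q=Q[(Q[:,1]>y)&(Q[:,1]<y+40)]
        if len(q): print('box front',y,np.percentile(q[:,0],[1,5]),q[:,2].max())
    hsv=cv2.cvtColor(im,cv2.COLOR_RGB2HSV).reshape(-1,3)
    m=(hsv[:,0]>100)&(hsv[:,0]<125)&(hsv[:,1]>150)&(hsv[:,2]>80)&(P[:,0]>400)&(P[:,0]<640)&(P[:,1]>180)&(P[:,1]<380)
    rect(P[m],'mat')
E
```

```text
top bench z -0.15089293863593412 -0.13622492912588768
pan rim 752 ((502.7131042480469, 37.39466857910156), (199.82180786132812, 128.15647888183594), 10.819561958312988) z [31.3  38.06 41.9 ]
fin 306 ((488.8653564453125, 282.9012451171875), (20.82902717590332, 59.57695007324219), 81.07969665527344) z [ 97.89 114.39 117.81]
scoop low 4920 ((499.9936828613281, 279.91156005859375), (160.44830322265625, 199.03094482421875), 89.63554382324219) z [-2.28  2.57 30.59]
dish rim 811 ((505.2489318847656, -240.3828125), (161.72055053710938, 160.15036010742188), 0.2471654713153839) z [38.33 46.69 52.17]
box 28685 ((759.833740234375, 162.00042724609375), (280.2939453125, 475.9693603515625), 0.0038786446675658226) z [138.04 197.97 201.25]
box front -80 [625.1  641.07] 202.20592435539254
box front -40 [620.48 626.21] 201.81557598876532
box front 0 [621.47 625.45] 203.42601807415951
box front 40 [626.96 642.41] 202.61047787964253
box front 80 [621.99 628.58] 201.91226667224112
box front 120 [620.56 624.6 ] 201.88215061703124
box front 160 [621.85 628.51] 202.2200574911409
box front 200 [638.85 639.36]
[... 889 characters left out ...]
25), (481.4496765136719, 284.064697265625), 89.96166229248047) z [123.34 197.24 199.58]
box front -80 [620.7  630.39] 200.14558695684906
box front -40 [617.63 622.67] 199.51281981930936
box front 0 [618.36 621.9 ] 199.57382841443564
box front 40 [628.64 638.3 ] 199.8202882950127
box front 80 [618.96 623.79] 200.27744176796193
box front 120 [618.34 621.41] 200.11079396061024
box front 160 [619.68 626.92] 200.28076843713632
box front 200 [635.15 636.94] 208.79004716622796
box front 240 [635.68 636.71] 208.6109263962535
box front 280 [635.61 636.94] 199.41997576172878
mat 1129 ((496.4681396484375, 292.3984680175781), (141.9049530029297, 150.04562377929688), 88.72615814208984) z [1.03 3.18 5.33]
```

```bash
cat > mv.py <<'E'
from h import *
import json,os
def Rd(a,tilt=0):
    "tool down; tool y = scoop x (yaw a-90... a = scoop yaw deg); tilt>0 = nose up"
    return R.from_euler('z',a+90,degrees=True)*R.from_euler('x',180,degrees=True)*R.from_rotvec([-tilt*np.pi/180,0,0])
def rel(p0,R0,p,Rt):
    d=R0.inv().apply(np.array(p)-np.array(p0)); w=(R0.inv()*Rt).as_rotvec(degrees=True)
    return d,w
def apply(p0,R0,d,w):
    return np.array(p0)+R0.apply(d),R0*R.from_rotvec(w,degrees=True)
def load():
    j=json.load(open('cmd.json'));return np.array(j['p']),R.from_quat(j['q'])
def save(p,Rm): json.dump(dict(p=list(map(float,p)),q=list(map(float,Rm.as_quat()))),open('cmd.json','w'))
def commit(row):
    "row: last row [dx,dy,dz,rx,ry,rz] actually sent"
    p,Rm=load();p,Rm=apply(p,Rm,row[:3],row[3:]);save(p,Rm)
    s=env.state();Rs=R.from_euler('xyz',s['tcp_rot'])
    print('cmd',p,'meas',s['eef_pos'],'rot err deg',(Rm.inv()*Rs).as_rotvec(degrees=True),'t',s['t'],'F',s['ft_force'],'M',s['moment'],'open',s['opening'],'q',s['joints'])
G=np.array([-12,0,90.])
def tcp_for(o,yaw,tilt,gx=0.,gz=0.,pt=None,pw=None):
    "TCP pose placing scoop; o = world of scoop point pt (scoop frame). grasp at G+(gx,0,gz)"
    Rt=Rd(yaw,tilt)
    S=Rt*R.from_matrix(np.array([[0,1,0],[1,0,0],[0,0,-1.]]).T)  # scoop->world
    # scoop x=tool y, scoop y=tool x, scoop z=-tool z
    g=G+np.array([gx,0,gz]); t=g-np.array([0,0,19.])
    return np.array(o)+S.apply(t-np.array(pt)),Rt
E
python3 - <<'E'
from mv import *
q=np.array([-1.389,.491,1.559,0,1.092,-.106])
a=np.degrees(q[0]-q[5]); print(a)
R0=R.from_euler('z',a,degrees=True)*R.from_euler('x',180,degrees=True)
s=env.state();print((R0.inv()*R.from_euler('xyz',s['tcp_rot'])).as_rotvec(degrees=True))
save([177.425,-599.306,214.661],R0)
p,Rm=load()
for P,f in [((420,-400,250),.3),((540,-100,250),.6),((500,270,190),1.),((487.5,282.3,165),1.)]:
    Rt=R.from_euler('z',f*154.8,degrees=True)*R0 if f<1 else Rd(-8.7)
    print(np.concatenate(rel(p,Rm,P,Rt)))
# pan pebbles
z=np.load('top0.npz');k=dict(zip(['fx','fy','cx','cy'],z['k']));k['cam_to_world']=z['T'];W=pts(z['d'],k)
z2=R.from_euler('z',-10.8,degrees=True)
for n,(u,v) in dict(dark=(224,211),brown=(230,227),sand=(254,221),red=(252,201)).items():
    w=np.nanmedian(W[v-1:v+2,u-1:u+2].reshape(-1,3),0); print(n,w,z2.apply(w-[501.5,37,0]))
E
```

```text
-73.51048511528461
[-0.    0.01 -0.  ]
[-122.26 -289.17  -35.34   -0.      0.    -46.44]
[-375.86 -489.39  -35.34    0.      0.    -92.88]
[-741.99 -556.05   24.66    0.      0.   -154.81]
[-757.34 -547.56   49.66    0.      0.   -154.81]
dark [557.72  87.17  31.39] [64.62 38.75 31.39]
brown [518.68  72.8   30.23] [23.58 31.95 30.23]
sand [532.52  14.93  32.17] [ 26.34 -27.49  32.17]
red [581.17  19.09  32.21] [ 74.9  -32.52  32.21]
```

arm_command(
  motion=[1, -60, -145, -35, 0, 0, -8, 1, -122, -289, -35, 0, 0, -46, 1, -122, -289, -35, 0, 0, -46, 1, -122, -289, -35, 0, 0, -46, 1, -122, -289, -35, 0, 0, -46, 1, -122, -289, -35, 0, 0, -46, 1, -376, -489, -35, 0, 0, -93, 1, -376, -489, -35, 0, 0, -93, 1, -376, -489, -35, 0, 0, -93, 1, -376, -489, -35, 0, 0, -93, 1, -376, -489, -35, 0, 0, -93, 1, -376, -489, -35, 0, 0, -93, 1, -742, -556, 25, 0, 0, -155, 1, -742, -556, 25, 0, 0, -155, 1, -742, -556, 25, 0, 0, -155, 1, -742, -556, 25, 0, 0, -155, 1, -742, -556, 25, 0, 0, -155, 1, -742, -556, 25, 0, 0, -155, 1, -742, -556, 25, 0, 0, -155, 1, -742, -556, 25, 0, 0, -155],
)

```text
t: 3.0
eef_pos: [500.1, 262.7, 190.9]
tcp_rot: [3.141, -0.0, 1.428]
ft_force: [1.1, -0.3, 0.3]
opening: 1.002
```

```bash
python3 - <<'E'
from mv import *
commit([-742,-556,25,0,0,-155])
E
```

```text
cmd [499.95 269.99 189.66] meas [500.13 262.71 190.88] rot err deg [-0.03  0.01 -0.31] t 3.0 F [ 1.14 -0.29  0.28] M [ 0.02 -0.18 -0.03] open 1.0015947019300182 q [ 0.37  0.43  1.74 -0.    0.97 -1.06]
```

```bash
python3 - <<'E'
from mv import *
s=env.state()
im,d,k=shot('wrist','w1')
s2=env.state();print(s2['eef_pos'],s2['qvel'])
W=pts(d,k);np.savez('w1.npz',im=im,d=d,W=W)
P=W.reshape(-1,3)
m=(P[:,2]>100)&(P[:,2]<125)&(P[:,0]>400)&(P[:,0]<600)&(abs(P[:,1]-280)<80)
print(m.sum(),cv2.minAreaRect(P[m][:,:2].astype(np.float32)),np.median(P[m][:,2]))
for l in ['scoop_grip','scoop_lip']:
  for r in env.spot_point('wrist',l)[:3]:
    u,v=np.round(r['location']).astype(int);print(l,r['confidence'],(u,v),W[v,u])
E
```

```text
[499.07 268.3  189.72] [-0.09 -0.03  0.05 -0.01  0.   -0.07]
2110 ((486.27325439453125, 288.2325744628906), (20.053857803344727, 60.07258987426758), 81.45863342285156) 112.67863358362825
scoop_grip 0.64 (np.int64(277), np.int64(176)) [483.87 286.24 111.48]
scoop_lip 0.58 (np.int64(271), np.int64(206)) [505.62 278.77 113.66]
```

View pics/w1.png

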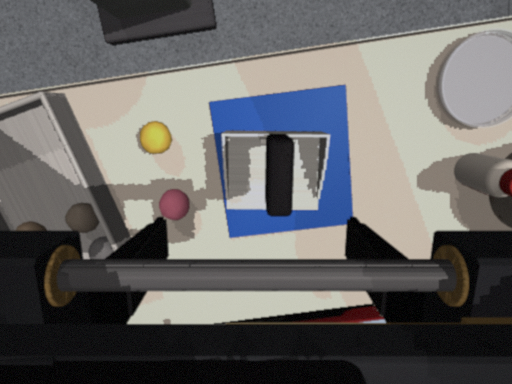

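```bash
python3 - <<'E'
from mv import *
p,Rm=load()
for P in [(487.3,282.5,165),(487.3,282.5,74)]: print(np.concatenate(rel(p,Rm,P,Rd(-8.6))))
E
```

```text
[ 10.5  -14.36  24.66  -0.     0.     0.09]
[ 10.5  -14.36 115.66  -0.     0.     0.09]
```

arm_command(
  motion=[1, 10.5, -14.5, 20, 0, 0, 0, 1, 10.5, -14.5, 30, 0, 0, 0, 1, 10.5, -14.5, 60, 0, 0, 0, 1, 10.5, -14.5, 90, 0, 0, 0, 1, 10.5, -14.5, 110, 0, 0, 0, 1, 10.5, -14.5, 115.5, 0, 0, 0, 1, 10.5, -14.5, 115.5, 0, 0, 0, -1, 10.5, -14.5, 115.5, 0, 0, 0, -1, 10.5, -14.5, 115.5, 0, 0, 0, -1, 10.5, -14.5, 115.5, 0, 0, 0, -1, 10.5, -14.5, 115.5, 0, 0, 0, -1, 10.5, -14.5, 115.5, 0, 0, 0, -1, 10.5, -14.5, 115.5, 0, 0, 0, -1, 10.5, -14.5, 115.5, 0, 0, 0, -1, 10.5, -14.5, 115.5, 0, 0, 0],
)

```text
t: 4.65
eef_pos: [487.7, 273.2, 75.5]
tcp_rot: [3.142, 0.0, 1.422]
ft_force: [-1.1, 0.1, -1.3]
opening: 0.381
```

```bash
python3 - <<'E'
from mv import *
commit([10.5,-14.5,115.5,0,0,0])
im,d,k=shot('wrist','w2');W=pts(d,k);np.savez('w2.npz',im=im,d=d,W=W)
P=W.reshape(-1,3)
m=(P[:,2]>105)&(P[:,2]<120)&(P[:,0]>430)&(P[:,0]<530)&(abs(P[:,1]-280)<25)
print(m.sum(),cv2.minAreaRect(P[m][:,:2].astype(np.float32)),np.median(P[m][:,2]))
E
```

```text
cmd [487.16 282.52  74.16] meas [487.74 273.17  75.47] rot err deg [-0. -0. -0.] t 4.65 F [-1.1   0.05 -1.35] M [ 0.1  -0.17 -0.01] open 0.3808143458277394 q [ 0.39  0.58  1.86 -0.    0.71 -1.03]
4877 ((486.40142822265625, 281.5650329589844), (56.343502044677734, 44.506099700927734), 22.851638793945312) 113.7619365642498
```

View pics/w2.png

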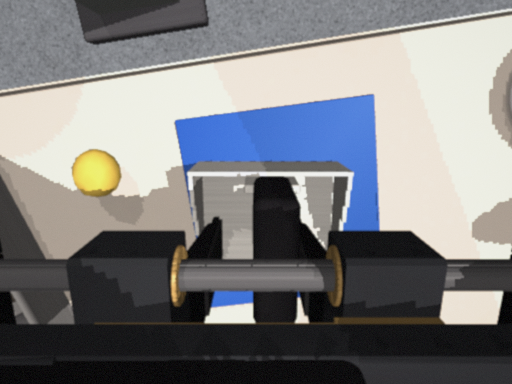

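The commanded pose fell about 9 mm short in y because the earlier call ended before it arrived. I'll resync to the measured pose and shift the jaws before closing.

arm_command(
  motion=[0.4, 0, 0, 0, 0, 0, 0, 0.4, 5, 1, 0.5, 0, 0, 0, 0.4, 9, 1, 0.5, 0, 0, 0, 0.4, 9, 1, 0.5, 0, 0, 0, 0.4, 9, 1, 0.5, 0, 0, 0],
)

```text
t: 5.2
eef_pos: [490.0, 282.1, 74.9]
tcp_rot: [-3.142, 0.0, 1.423]
ft_force: [-0.1, -0.6, -0.2]
opening: 0.681
```

```bash
python3 - <<'E'
from mv import *
s=env.state();save(s['eef_pos'],R.from_euler('xyz',s['tcp_rot']));commit([0]*6)
im,d,k=shot('wrist','w3');W=pts(d,k)
print(env.state()['eef_pos'])
P=W.reshape(-1,3)
hsv=cv2.cvtColor(im,cv2.COLOR_RGB2GRAY).reshape(-1)
m=(P[:,2]>108)&(P[:,2]<120)&(P[:,0]>430)&(P[:,0]<530)&(abs(P[:,1]-280)<45)
Q=(R.from_euler('z',8.6,degrees=True).apply(P[m]-[487.3,282.5,0]))
for a in range(-45,46,6):
    q=Q[abs(Q[:,0]-a)<3]
    if len(q): print(a,len(q),np.percentile(q[:,1],[1,50,99]))
E
```

```text
cmd [489.98 282.07  74.89] meas [489.98 282.07  74.89] rot err deg [0. 0. 0.] t 5.2 F [-0.13 -0.62 -0.24] M [ 0.09 -0.22  0.01] open 0.6809987620145767 q [ 0.41  0.59  1.84 -0.    0.71 -1.02]
[489.98 281.96  74.9 ]
-27 773 [-12.33  -2.95   6.38]
-21 675 [-12.54  -2.58   6.87]
-15 667 [-12.62  -2.95   6.95]
-9 1237 [-41.09  -3.    41.03]
-3 359 [-32.44  -3.01  32.6 ]
9 47 [-32.39  -2.23  32.7 ]
15 563 [-32.21  -3.07  32.44]
21 555 [-12.44  -2.69   6.99]
27 262 [-12.59  -2.7    7.08]
```

View pics/w3.png

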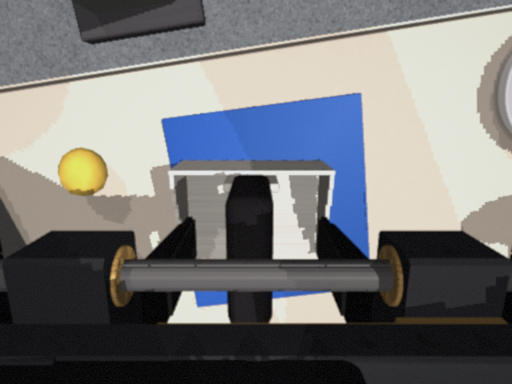

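arm_command(
  motion=[0.4, -3, -2.5, 0, 0, 0, 0, -1, -3, -2.5, 0, 0, 0, 0, -1, -3, -2.5, 0, 0, 0, 0, -1, -3, -2.5, 0, 0, 0, 0, -1, -3, -2.5, 0, 0, 0, 0, -1, -3, -2.5, 0, 0, 0, 0, -1, -3, -2.5, 0, 0, 0, 0, -1, -3, -2.5, 0, 0, 0, 0, -1, -3, -2.5, 0, 0, 0, 0, -1, -3, -2.5, 0, 0, 0, 0],
)

```text
t: 6.25
eef_pos: [487.1, 279.3, 74.9]
tcp_rot: [-3.142, 0.0, 1.422]
ft_force: [0.5, 0.2, 0.4]
opening: 0.212
```

```bash
python3 - <<'E'
from mv import *
commit([-3,-2.5,0,0,0,0])
im,d,k=shot('wrist','w4');W=pts(d,k)
P=W.reshape(-1,3)
p=env.state()['eef_pos']
m=(P[:,2]>108)&(P[:,2]<120)&(P[:,0]>430)&(P[:,0]<530)&(abs(P[:,1]-280)<45)
Q=(R.from_euler('z',8.6,degrees=True).apply(P[m]-[p[0],p[1],0]))
Q=Q[abs(Q[:,1])<12]
print(np.percentile(Q[:,0],[.2,1,99,99.8]),np.median(Q[:,2]))
for a in range(-45,46,6):
    q=Q[abs(Q[:,0]-a)<3]
    if len(q): print(a,len(q),np.percentile(q[:,1],[1,50,99]))
E
```

```text
cmd [487.06 279.47  74.89] meas [487.11 279.29  74.91] rot err deg [-0.    0.    0.02] t 6.25 F [0.51 0.24 0.37] M [ 0.1  -0.21  0.03] open 0.2123696995855769 q [ 0.4   0.58  1.85 -0.    0.71 -1.02]
[-30.16 -29.93  23.98  24.95] 113.81111864915108
-33 27 [-5.74  0.    6.32]
-27 785 [-9.11  0.01  9.6 ]
-21 657 [-9.53  0.41  9.94]
-15 656 [-9.62  0.02 10.11]
-9 767 [-11.68   0.03  11.75]
-3 22 [-9.7   1.48 10.22]
3 1 [10.23 10.23 10.23]
9 267 [-9.69  0.47 10.23]
15 558 [-9.69  0.47 10.19]
21 533 [-9.31  0.06  9.79]
27 42 [-9.34 -2.35  9.94]
```

```bash
cat >> mv.py <<'E'
PC=np.array([501.1,37.0,0]);PY=10.8;RP=R.from_euler('z',PY,degrees=True)
LIP=(45,0,0);REAR=(-40,0,0)
GZ=0.9
def pan_tcp(x,y,z,tilt,pt=LIP,dyaw=0): return tcp_for(PC+RP.apply([x,y,z]),PY+dyaw,tilt,gz=GZ,pt=pt)
def plan(*targets):
    p,Rm=load()
    for t in targets: print(np.concatenate(rel(p,Rm,*t)), 'abs',t[0])
E
python3 - <<'E'
from mv import *
p,Rm=load()
plan((p+[0,0,70],Rm),pan_tcp(-4,0,62,-3),pan_tcp(-4,0,12,-3),pan_tcp(-4,0,6,-3))
E
```

```text
[ -0.01  -0.01 -70.     0.     0.     0.  ] abs [487.06 279.47 144.89]
[-256.63   -4.28  -61.86    2.97   -0.5   -19.28] abs [444.95  26.29 136.78]
[-256.62   -4.28  -11.86    2.97   -0.5   -19.28] abs [444.95  26.29  86.78]
[-256.62   -4.28   -5.86    2.97   -0.5   -19.28] abs [444.95  26.29  80.78]
```

arm_command(
  motion=[-1, 0, 0, -10, 0, 0, 0, -1, 0, 0, -30, 0, 0, 0, -1, 0, 0, -50, 0, 0, 0, -1, 0, 0, -68, 0, 0, 0, -1, -20, 0, -70, 0, 0, -2, -1, -55, -1, -70, 0, 0, -4, -1, -95, -2, -70, 1, 0, -7, -1, -135, -2, -70, 2, 0, -10, -1, -175, -3, -68, 3, 0, -13, -1, -210, -4, -66, 3, -0.5, -16, -1, -240, -4, -64, 3, -0.5, -18, -1, -256.5, -4.5, -62, 3, -0.5, -19.3, -1, -256.5, -4.5, -62, 3, -0.5, -19.3, -1, -256.5, -4.5, -62, 3, -0.5, -19.3, -1, -256.5, -4.5, -62, 3, -0.5, -19.3],
)

```text
t: 7.8
eef_pos: [445.0, 26.9, 137.3]
tcp_rot: [-3.089, -0.0, 1.759]
ft_force: [0.8, 0.2, -1.4]
opening: 0.21
```

```bash
python3 - <<'E'
from mv import *
commit([-256.5,-4.5,-62,3,-0.5,-19.3])
shot('scene','s5');im,d,k=shot('wrist','w5');W=pts(d,k);np.savez('w5.npz',im=im,d=d,W=W)
shot('top','t5')
im=cv2.imread('pics/s5.png');cv2.imwrite('pics/s5z.png',cv2.resize(im[150:320,170:380],None,fx=3.5,fy=3.5,interpolation=cv2.INTER_CUBIC))
E
```

```text
cmd [444.75  26.45 136.93] meas [444.96  26.93 137.34] rot err deg [-0.04 -0.    0.01] t 7.8 F [ 0.76  0.25 -1.44] M [ 0.08 -0.18  0.03] open 0.20980405435035987 q [-0.08  0.37  2.04 -0.02  0.78 -1.82]
```

View pics/s5z.png

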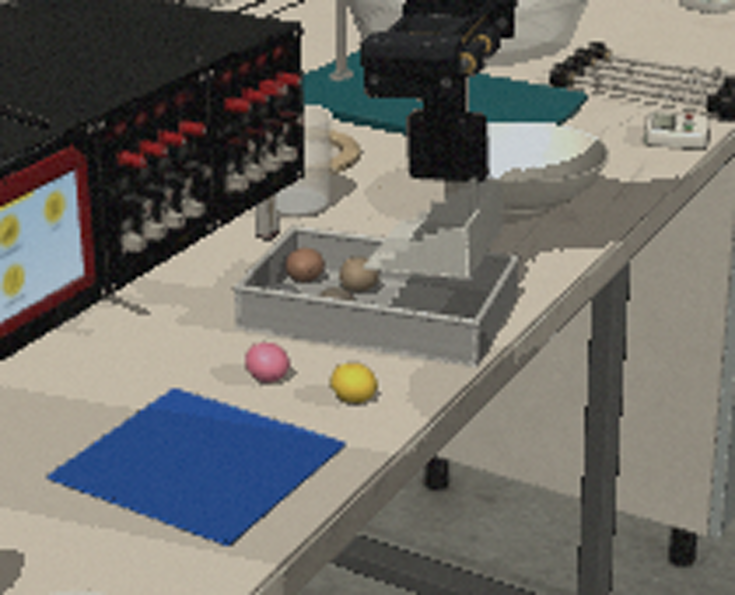

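View pics/w5.png

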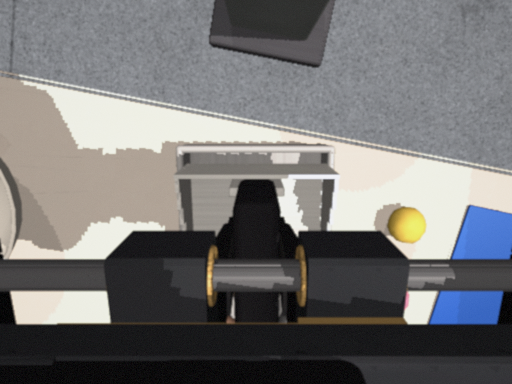

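View pics/t5.png

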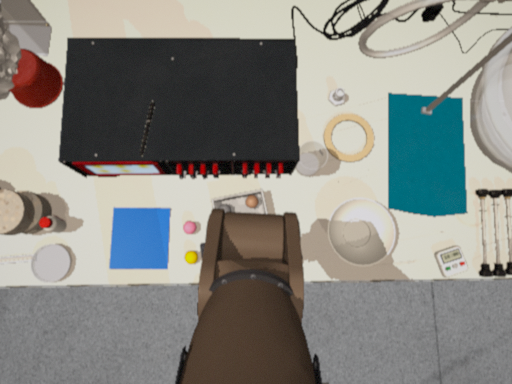

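```bash
python3 - <<'E'
from mv import *
W=np.load('w5.npz')['W'];Q=RP.inv().apply(W.reshape(-1,3)-PC).reshape(W.shape)
def rep(r,n):
    q=Q[r].reshape(-1,3);q=q[~np.isnan(q[:,0])];return q
for c in (200,230,290,320):
  for r in range(140,182,3): print((c,r),Q[r,c],end=' ')
  print()
q=Q.reshape(-1,3)
m=(q[:,2]>33)&(q[:,2]<45)&(q[:,0]<-60)&(q[:,0]>-130)&(abs(q[:,1])<90)
print('near rim',np.percentile(q[m],[1,50,99],axis=0))
m=(q[:,2]>85)&(q[:,2]<125)&(q[:,0]<-70)&(q[:,0]>-130)&(abs(q[:,1])>15)&(abs(q[:,1])<90)
print('scoop back rim',np.percentile(q[m],[1,50,99],axis=0))
E
```

```text
(200, 140) [-102.63  -50.28   -1.54] (200, 143) [-99.99 -50.15  -0.25] (200, 146) [-99.44 -44.13  36.88] (200, 149) [-97.05 -44.24  36.67] (200, 152) [-94.57 -44.5   35.55] (200, 155) [-89.5  -49.8    3.91] (200, 158) [-86.66 -50.14   2.37] (200, 161) [-83.96 -50.19   2.59] (200, 164) [-88.75 -39.    70.49] (200, 167) [-87.9  -37.28  81.24] (200, 170) [-87.54 -35.17  94.27] (200, 173) [-86.91 -33.64 103.8 ] (200, 176) [-85.54 -33.16 107.05] (200, 179) [-77.29 -40.11  65.82] 
(230, 140) [-102.69  -22.94   -0.22] (230, 143) [-99.92 -23.1   -1.84] (230, 146) [-99.49 -20.13  37.51] (230, 149) [-97.15 -20.11  38.17] (230, 152) [-94.66 -20.26  36.62] (230, 155) [-89.39 -22.91   2.61] (230, 158) [-86.67 -22.96   2.46] (230, 161) [-84.02 -22.95   3.17] (230, 164) [-88.63 -17.87  69.39] (230, 167) [-87.96 -16.95  81.63] (230, 170) [-87.33 -16.12  92.64] (230, 173) [-86.86 -15.32 103.36] (230, 176) [-85.73 -14.96 108.31] (230, 179) [-77.64 -18.13  67.99] 
(290, 140) [-102.65   31.45   -1.59] (290, 143) [-100.04   31.31    0.27] (290, 146) [-99.51  27.67  37.58] (290, 149) [-97.16  27.68  38.  
[... 301 characters left out ...]
08.6 ] (290, 179) [-77.5   25.21  67.06] 
(320, 140) [-102.69   58.54   -0.76] (320, 143) [-99.96  58.78  -1.55] (320, 146) [-99.47  51.7   36.88] (320, 149) [-97.17  51.56  38.08] (320, 152) [-94.7   51.86  36.93] (320, 155) [-89.49  58.24   3.44] (320, 158) [-86.81  58.3    3.63] (320, 161) [-83.94  58.68   2.14] (320, 164) [-88.68  46.04  69.63] (320, 167) [-87.87  44.01  80.79] (320, 170) [-87.34  41.85  92.56] (320, 173) [-87.08  39.59 104.83] (320, 176) [-85.72  39.02 108.17] (320, 179) [-77.56  46.86  67.37] 
near rim [[-100.22  -63.12   34.29]
 [ -97.12   -1.     37.48]
 [ -82.61   63.02   39.49]]
scoop back rim [[-87.87 -48.7   85.36]
 [-86.27  15.86 102.96]
 [-70.7   50.58 109.24]]
```

```bash
python3 - <<'E'
from mv import *
plan(pan_tcp(-4,0,12,-3),pan_tcp(-4,0,6,-3),pan_tcp(-4,0,4,-3))
E
```

```text
[-0.2   2.82 50.06 -0.03 -0.    0.02] abs [444.95  26.29  86.78]
[-0.2   3.14 56.05 -0.03 -0.    0.02] abs [444.95  26.29  80.78]
[-0.2   3.24 58.05 -0.03 -0.    0.02] abs [444.95  26.29  78.78]
```

arm_command(
  motion=[-1, 0, 1, 18, 0, 0, 0, -1, 0, 2, 36, 0, 0, 0, -1, 0, 2.5, 47, 0, 0, 0, -1, 0, 3, 54, 0, 0, 0, -1, 0, 3, 56, 0, 0, 0, -1, 0, 3, 56, 0, 0, 0],
)

```text
t: 8.55
eef_pos: [444.9, 26.4, 81.0]
tcp_rot: [-3.089, -0.0, 1.759]
ft_force: [0.6, 0.6, -1.1]
opening: 0.211
```

```bash
python3 - <<'E'
from mv import *
commit([0,3,56,0,0,0])
E
```

```text
cmd [444.79  26.46  80.84] meas [444.85  26.38  80.97] rot err deg [0.   0.   0.01] t 8.55 F [ 0.65  0.61 -1.12] M [ 0.08 -0.2   0.04] open 0.2105900725904093 q [-0.08  0.47  2.09 -0.02  0.63 -1.82]
```

arm_command(
  motion=[-1, 0, 0, 0.5, 0, 0, 0, -1, 0, 0, 1, 0, 0, 0, -1, 0, 0, 1, 0, 0, 0],
)

```text
t: 8.85
eef_pos: [444.9, 26.3, 80.2]
tcp_rot: [-3.089, 0.0, 1.759]
ft_force: [-0.2, 0.3, -1.1]
opening: 0.211
```

arm_command(
  motion=[-1, 0, 0, 0.5, 0, 0, 0, -1, 0, 0, 0.5, 0, 0, 0],
)

```text
t: 9.05
eef_pos: [444.7, 26.3, 79.5]
tcp_rot: [-3.089, -0.0, 1.759]
ft_force: [-0.1, 0.2, -1.2]
opening: 0.207
```

```bash
python3 - <<'E'
from mv import *
commit([0,0,1.5,0,0,0])
E
```

```text
cmd [444.71  26.45  79.35] meas [444.72  26.28  79.47] rot err deg [-0.01  0.    0.03] t 9.05 F [-0.15  0.18 -1.24] M [ 0.11 -0.22 -0.03] open 0.207157906240587 q [-0.08  0.47  2.09 -0.02  0.63 -1.82]
```

arm_command(
  motion=[-1, 0, 0, 0.5, 0, 0, 0, -1, 0, 0, 0.5, 0, 0, 0],
)

```text
t: 9.25
eef_pos: [444.6, 26.3, 78.9]
tcp_rot: [-3.089, -0.0, 1.759]
ft_force: [0.7, 0.7, -1.4]
opening: 0.21
```

arm_command(
  motion=[-1, 0, 0, 0.5, 0, 0, 0, -1, 0, 0, 0.5, 0, 0, 0],
)

```text
t: 9.45
eef_pos: [444.6, 26.3, 78.7]
tcp_rot: [-3.089, -0.0, 1.759]
ft_force: [-2.3, 0.3, 4.1]
opening: 0.21
```

arm_command(
  motion=[-1, 0, 0, 0.5, 0, 0, 0, -1, 0, 0, 0.5, 0, 0, 0],
)

```text
t: 9.65
eef_pos: [444.6, 26.3, 78.6]
tcp_rot: [-3.089, 0.0, 1.759]
ft_force: [-3.4, -0.2, 11.8]
opening: 0.211
```

```bash
python3 - <<'E'
from mv import *
commit([0,0,1.5,0,0,0])
p,Rm=load()
a=pan_tcp(-4,0,4,-3); print(p-a[0], RP.inv().apply(p-a[0]))
for x in (0,20,40,60,80,92):
    t=pan_tcp(x,0,4,-3); plan(((t[0][0],t[0][1],78.6),t[1]))
E
```

```text
cmd [444.63  26.43  77.85] meas [444.58  26.28  78.62] rot err deg [-0.03 -0.01  0.01] t 9.65 F [-3.42 -0.16 11.84] M [ 0.13  0.3  -0.  ] open 0.21055397570835813 q [-0.08  0.47  2.09 -0.02  0.62 -1.82]
[-0.32  0.14 -0.94] [-0.29  0.2  -0.94]
[-0.2   4.25 -0.98 -0.03 -0.    0.02] abs (np.float64(448.88266254007596), np.float64(27.039010146829757), 78.6)
[-0.21 24.22 -2.04 -0.03 -0.    0.02] abs (np.float64(468.52840755464973), np.float64(30.786636438544246), 78.6)
[-0.21 44.19 -3.09 -0.03 -0.    0.02] abs (np.float64(488.1741525692235), np.float64(34.534262730258746), 78.6)
[-0.22 64.16 -4.15 -0.03 -0.    0.02] abs (np.float64(507.8198975837973), np.float64(38.28188902197323), 78.6)
[-0.22 84.13 -5.21 -0.03 -0.    0.02] abs (np.float64(527.4656425983711), np.float64(42.029515313687725), 78.6)
[-0.23 96.12 -5.85 -0.03 -0.    0.02] abs (np.float64(539.2530896071154), np.float64(44.27809108871642), 78.6)
```

arm_command(
  motion=[-1, 0, 0, -0.7, 0, 0, 0, -1, 0, 4, -1, 0, 0, 0, -1, 0, 8, -1.2, 0, 0, 0, -1, 0, 12, -1.4, 0, 0, 0, -1, 0, 16, -1.6, 0, 0, 0, -1, 0, 20, -1.8, 0, 0, 0, -1, 0, 24, -2, 0, 0, 0, -1, 0, 28, -2.2, 0, 0, 0, -1, 0, 32, -2.4, 0, 0, 0, -1, 0, 36, -2.6, 0, 0, 0, -1, 0, 40, -2.8, 0, 0, 0],
)

```text
t: 10.75
eef_pos: [484.2, 33.8, 78.7]
tcp_rot: [-3.089, -0.0, 1.759]
ft_force: [-3.4, -1.1, 6.4]
opening: 0.207
```

```bash
python3 - <<'E'
from mv import *
commit([0,40,-2.8,0,0,0])
shot('scene','s6')
im=cv2.imread('pics/s6.png');cv2.imwrite('pics/s6z.png',cv2.resize(im[190:280,210:350],None,fx=5,fy=5,interpolation=cv2.INTER_CUBIC))
E
```

```text
cmd [484.01  33.95  78.53] meas [484.23  33.84  78.71] rot err deg [0.   0.   0.02] t 10.75 F [-3.35 -1.07  6.45] M [-0.01  0.18 -0.05] open 0.20684560086125817 q [-0.06  0.51  2.   -0.02  0.68 -1.8 ]
```

View pics/s6z.png

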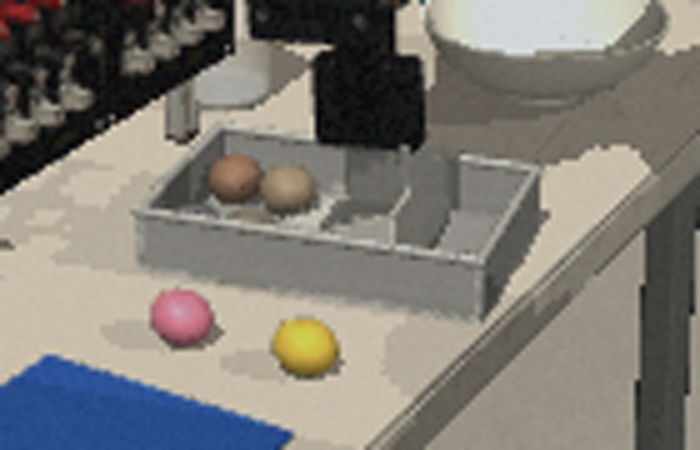

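arm_command(
  motion=[-1, 0, 4, -0.5, 0, 0, 0, -1, 0, 8, -0.8, 0, 0, 0, -1, 0, 12, -1, 0, 0, 0, -1, 0, 16, -1.2, 0, 0, 0, -1, 0, 20, -1.4, 0, 0, 0, -1, 0, 24, -1.6, 0, 0, 0, -1, 0, 28, -1.8, 0, 0, 0, -1, 0, 32, -2, 0, 0, 0, -1, 0, 36, -2.2, 0, 0, 0, -1, 0, 36, -2.2, 0, 0, 0],
)

```text
t: 11.8
eef_pos: [519.9, 40.6, 78.8]
tcp_rot: [-3.089, -0.0, 1.759]
ft_force: [-0.1, -1.0, -1.5]
opening: 0.204
```

```bash
python3 - <<'E'
from mv import *
commit([0,36,-2.2,0,0,0])
shot('scene','s7');shot('wrist','w7');shot('top','t7')
im=cv2.imread('pics/s7.png');cv2.imwrite('pics/s7z.png',cv2.resize(im[190:280,210:350],None,fx=5,fy=5,interpolation=cv2.INTER_CUBIC))
E
```

```text
cmd [519.43  40.72  78.82] meas [519.89  40.57  78.83] rot err deg [-0.02 -0.    0.02] t 11.8 F [-0.08 -1.04 -1.49] M [ 0.14 -0.08  0.  ] open 0.20411291400289305 q [-0.04  0.55  1.91 -0.02  0.73 -1.79]
```

View pics/s7z.png

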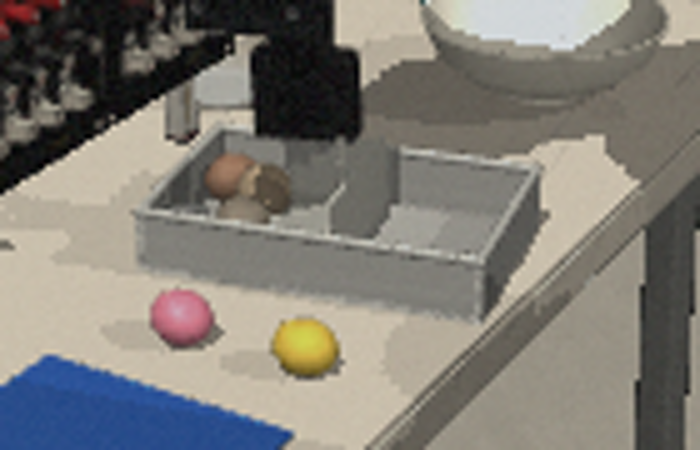

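View pics/t7.png

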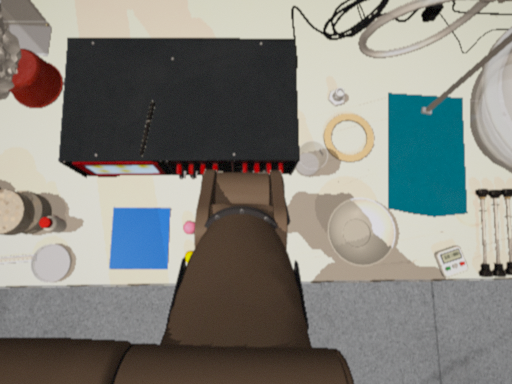

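arm_command(
  motion=[-1, 0, 3, 0, 0, 0, 0, -1, 0, 6, -0.1, 0, 0, 0, -1, 0, 9, -0.2, 0, 0, 0, -1, 0, 12, -0.4, 0, 0, 0, -1, 0, 15, -0.6, 0, 0, 0, -1, 0, 18, -0.7, 0, 0, 0, -1, 0, 20, -0.8, 0, 0, 0, -1, 0, 20, -0.8, 0, 0, 0],
)

```text
t: 12.75
eef_pos: [536.7, 44.2, 80.1]
tcp_rot: [-3.083, -0.0, 1.761]
ft_force: [-17.1, -2.7, 27.9]
opening: 0.21
```

```bash
python3 - <<'E'
from mv import *
commit([0,20,-0.8,0,0,0])
p,_=load();a=pan_tcp(92,0,4,-3);print('pan err from lip92',RP.inv().apply(p-a[0]),RP.inv().apply(env.state()['eef_pos']-a[0]))
shot('scene','s8')
im=cv2.imread('pics/s8.png');cv2.imwrite('pics/s8z.png',cv2.resize(im[190:280,210:350],None,fx=5,fy=5,interpolation=cv2.INTER_CUBIC))
E
```

```text
cmd [539.09  44.48  78.56] meas [536.67  44.19  80.13] rot err deg [ 0.3   0.02 -0.06] t 12.75 F [-17.13  -2.71  27.94] M [-0.47  3.41  0.45] open 0.20950013676638105 q [-0.03  0.57  1.87 -0.02  0.77 -1.78]
pan err from lip92 [-0.12  0.23 -0.22] [-2.55  0.4   1.35]
```

View pics/s8z.png

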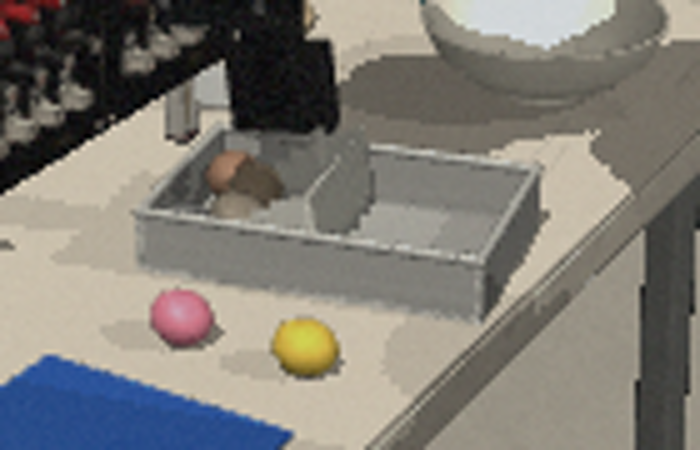

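arm_command(
  motion=[-1, 0, -2, 0, 0, 0, 0, -1, 0, -4, 0, 0, 0, 0, -1, 0, -4, 0, 0, 0, 0],
)

```text
t: 13.1
eef_pos: [535.2, 43.7, 79.8]
tcp_rot: [-3.089, 0.0, 1.76]
ft_force: [-6.0, 0.8, 11.6]
opening: 0.205
```

```bash
python3 - <<'E'
from mv import *
commit([0,-4,0,0,0,0])
im,d,k=shot('wrist','w9');W=pts(d,k)
p,Rm=load()
s=env.state();p=s['eef_pos'];Rm=R.from_euler('xyz',s['tcp_rot'])
# scoop frame assuming rigid grasp
T=Rm.inv().apply(W.reshape(-1,3)-p).reshape(W.shape) # tool coords
S=np.stack([T[...,1]-12,T[...,0],-T[...,2]+71+GZ],-1)
for c in (215,300):
    print(c,[ (r,S[r,c].round(1).tolist()) for r in range(150,200,4)])
W5=np.load('w5.npz')['W']
from scipy.spatial.transform import Rotation as RR
R5=RR.from_euler('xyz',[-3.089,0,1.759]);T=R5.inv().apply(W5.reshape(-1,3)-[444.96,26.93,137.34]).reshape(W5.shape)
S5=np.stack([T[...,1]-12,T[...,0],-T[...,2]+71+GZ],-1)
for c in (215,300):
    print('before',c,[ (r,S5[r,c].round(1).tolist()) for r in range(150,200,4)])
E
```

```text
cmd [535.17  43.73  78.77] meas [535.15  43.7   79.81] rot err deg [-0.04 -0.01 -0.02] t 13.1 F [-6.04  0.82 11.6 ] M [0.37 0.71 0.29] open 0.205012940551147 q [-0.04  0.56  1.87 -0.02  0.76 -1.78]
215 [(150, [-48.9, -29.9, -5.4]), (154, [-45.8, -30.2, -6.9]), (158, [-45.8, -27.9, 12.9]), (162, [-45.4, -26.1, 27.8]), (166, [-44.5, -25.0, 37.6]), (170, [-42.8, -24.5, 41.8]), (174, [-33.0, -29.3, 3.8]), (178, [-29.8, -29.5, 2.6]), (182, [-26.9, -29.7, 2.4]), (186, [-23.8, -29.8, 2.1]), (190, [-20.7, -29.9, 1.6]), (194, [-18.1, -29.8, 3.0]), (198, [-14.6, -30.2, 1.2])]
300 [(150, [-48.7, 32.1, -6.9]), (154, [-45.9, 32.1, -6.2]), (158, [-46.3, 29.2, 16.4]), (162, [-45.8, 27.5, 30.2]), (166, [-45.0, 26.2, 40.7]), (170, [-43.0, 26.0, 42.8]), (174, [-32.8, 31.3, 2.8]), (178, [-29.7, 31.5, 2.3]), (182, [-26.9, 31.5, 2.6]), (186, [-24.1, 31.5, 3.5]), (190, [-20.5, 31.9, 0.9]), (194, [-17.8, 31.9, 2.0]), (198, [-14.8, 32.0, 2.1])]
before 215 [(150, [-46.0, -32.8, -29.7]), (154, [-38.2, -37.0, -63.9]), (158, [-34.9, -36.9, -61.7]), (162, [-31.0, -37.2, -63.3]), (166, [-39.8, -28.3, 10.1]), (170, [-40.2, -26.2, 27.4]), (174, [-40.0, -24.8, 39.7]), (178, [-37.8, -24.7, 41.1]), (182, [-26.6, -29.7, 1.0]), (186, [-23.8, -29.7, 1.7]), (190, [-20.7, -29.9, 1.1]), (194, [-17.6, -30.0, 1.0]), (198, [-14.5, -30.1, 0.7])]
before 300 [(150, [-46.1, 35.0, -29.5]), (154, [-38.3, 39.5, -63.4]), (158, [-34.8, 39.6, -62.8]), (162, [-30.9, 39.8, -64.0]), (166, [-39.9, 30.2, 10.5]), (170, [-40.2, 28.1, 27.3]), (174, [-39.9, 26.6, 39.1]), (178, [-37.9, 26.4, 41.2]), (182, [-26.6, 31.8, 1.0]), (186, [-23.8, 31.9, 1.6]), (190, [-20.7, 32.0, 1.0]), (194, [-17.7, 32.1, 1.2]), (198, [-14.7, 32.2, 1.1])]
```

View pics/w9.png

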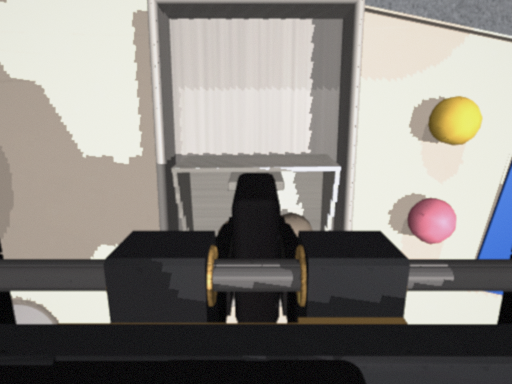

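```bash
cat >> mv.py <<'E'
TH,TX,TZ=3.3,-1.4,0.3   # slip: scoop nose-down TH deg rel. to tool frame, shift
def place(world,yaw,tilt,pt):
    "TCP pose so that scoop point pt is at world with scoop true tilt"
    Rt=Rd(yaw,tilt+TH)
    S=Rt*R.from_matrix(np.array([[0,1,0],[1,0,0],[0,0,-1.]]).T)
    g=G+np.array([0,0,GZ])
    pn=g+R.from_rotvec([0,np.radians(TH),0]).apply(np.array(pt)-g)+[TX,0,TZ]
    return np.array(world)+S.apply(g-[0,0,19.]-pn),Rt
def where(p,Rt,pt):
    S=Rt*R.from_matrix(np.array([[0,1,0],[1,0,0],[0,0,-1.]]).T)
    g=G+np.array([0,0,GZ])
    pn=g+R.from_rotvec([0,np.radians(TH),0]).apply(np.array(pt)-g)+[TX,0,TZ]
    return np.array(p)+S.apply(pn-(g-[0,0,19.]))
def inpan(w): return RP.inv().apply(np.array(w)-PC)
def panp(x,y,z,tilt,pt=LIP,dyaw=0): return place(PC+RP.apply([x,y,z]),PY+dyaw,tilt,pt)
E
python3 - <<'E'
from mv import *
s=env.state();p=s['eef_pos'];Rm=R.from_euler('xyz',s['tcp_rot'])
print('lip',inpan(where(p,Rm,LIP)),'rear',inpan(where(p,Rm,REAR)))
L=inpan(where(p,Rm,LIP))
save(p,Rm)
x=L[0]
plan(panp(x,0,4.5,-3),panp(x,0,4.5,-0.5))
r=x-85
for t in (5,10,15,20): plan(panp(r,0,4.5,t,REAR))
plan(panp(r-4,0,10,22,REAR))
E
```

```text
lip [81.01  0.24  2.57] rear [-3.47  0.19 11.9 ]
[-0.21 -4.32  1.1  -3.3   0.    0.04] abs [530.91  42.69  78.97]
[-0.21 -7.4   3.54 -5.8   0.    0.04] abs [527.77  42.09  76.69]
[ -0.2  -14.48   2.   -11.3   -0.     0.04] abs [520.9   40.78  78.6 ]
[ -0.2  -21.12   0.52 -16.3   -0.     0.04] abs [514.47  39.55  80.42]
[ -0.2  -27.86  -0.37 -21.3   -0.     0.04] abs [507.9   38.3   81.67]
[ -0.19 -34.65  -0.67 -26.3   -0.01   0.04] abs [501.25  37.03  82.32]
[ -0.19 -41.66  -5.91 -28.3   -0.01   0.04] abs [494.65  35.77  87.92]
```

arm_command(
  motion=[-1, 0, -2, 0.5, -1.7, 0, 0, -1, 0, -4.5, 1, -3.3, 0, 0, -1, 0, -6, 2, -4.5, 0, 0, -1, 0, -7.5, 3, -5.8, 0, 0, -1, 0, -10, 2.5, -8.5, 0, 0, -1, 0, -14, 2, -11.3, 0, 0, -1, 0, -18, 1, -14, 0, 0, -1, 0, -21, 0.5, -16.5, 0, 0, -1, 0, -25, 0, -19, 0, 0, -1, 0, -28, -0.5, -21.5, 0, 0, -1, 0, -31, -0.5, -24, 0, 0, -1, 0, -35, -1, -26.5, 0, 0, -1, 0, -35, -1, -26.5, 0, 0],
)

```text
t: 14.45
eef_pos: [505.4, 40.4, 91.7]
tcp_rot: [2.748, 0.004, 1.75]
ft_force: [0.4, -0.1, -2.7]
opening: 0.207
```

```bash
python3 - <<'E'
from mv import *
commit([0,-35,-1,-26.5,0,0])
shot('scene','s10');shot('wrist','w10')
im=cv2.imread('pics/s10.png');cv2.imwrite('pics/s10z.png',cv2.resize(im[190:280,210:350],None,fx=5,fy=5,interpolation=cv2.INTER_CUBIC))
E
```

```text
cmd [500.89  37.16  82.67] meas [505.37  40.4   91.75] rot err deg [ 0.93 -0.42  0.45] t 14.45 F [ 0.43 -0.07 -2.75] M [ 0.05  0.29 -0.01] open 0.20665555590414533 q [-0.11  0.44  2.23  0.85  0.14 -2.68]
```

View pics/s10z.png

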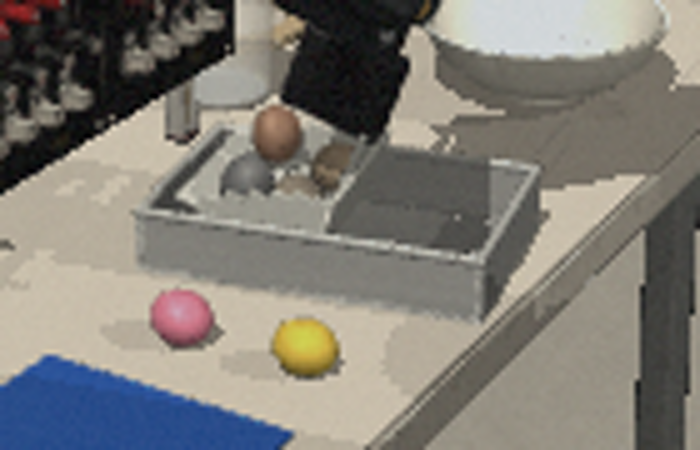

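View pics/w10.png

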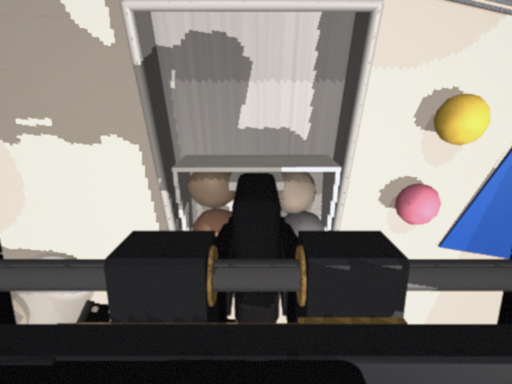

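All four pebbles are in the scoop: sand (210,185), brown (297,190), red (213,220), dark (303,220). The wrist is close to a joint limit (j6 = -2.68), so I'll lift carefully out of it.

```bash
python3 - <<'E'
from mv import *
s=env.state();p=s['eef_pos'];Rm=R.from_euler('xyz',s['tcp_rot']);save(p,Rm)
print(s['joints'],p,'lip',inpan(where(p,Rm,LIP)),'rear',inpan(where(p,Rm,REAR)))
a=Rd(PY,22);print('rot err vs ideal',(Rm.inv()*a).as_rotvec(degrees=True))
plan((p+[0,0,30],Rd(PY,21)),(p+[-5,0,60],Rd(PY,19)),(p+[-10,-5,80],Rd(PY,17)))
E
```

```text
[-0.11  0.44  2.23  0.84  0.14 -2.69] [505.89  40.35  91.31] lip [80.37  2.11 41.5 ] rear [ 0.09  1.77 13.55]
rot err vs ideal [0.49 0.38 0.25]
[ -0.23  11.48 -27.72   1.49   0.38   0.25] abs [505.89  40.35 121.31]
[  0.47  18.42 -57.32   3.49   0.39   0.24] abs [500.89  40.35 151.31]
[ -3.65  20.65 -78.01   5.49   0.39   0.23] abs [495.89  35.35 171.31]
```

arm_command(
  motion=[-1, 0, 4, -9, 0.5, 0, 0, -1, 0, 7.5, -18, 1, 0, 0, -1, 0, 11.5, -28, 1.5, 0, 0, -1, 0, 14, -38, 2, 0, 0],
)

```text
t: 14.95
eef_pos: [504.3, 39.8, 131.9]
tcp_rot: [2.785, 0.009, 1.761]
ft_force: [-1.1, -0.4, -2.1]
opening: 0.21
```

```bash
python3 - <<'E'
from mv import *
commit([0,14,-38,2,0,0])
E
```

```text
cmd [504.25  40.35 131.77] meas [504.32  39.84 131.88] rot err deg [ 0.09 -0.06 -0.02] t 14.95 F [-1.14 -0.37 -2.07] M [ 0.06  0.21 -0.  ] open 0.2097224270513949 q [-0.1   0.35  2.17  0.33  0.29 -2.17]
```

```bash
cat >> mv.py <<'E'
from scipy.spatial.transform import Slerp
D=np.array([503.6,-239.9,0]);DY=-25.
def interp(segs,grip=-1,dec=1):
    "segs: list of (pose,n) ; prints flat rows"
    p,Rm=load();p0,R0=p,Rm;out=[]
    for (P,Rt),n in segs:
        sl=Slerp([0,1],R.concatenate([p0 and R0 if False else R0,Rt]))
        for i in range(1,n+1):
            f=i/n; d,w=rel(p,Rm,p0+(np.array(P)-p0)*f,sl(f)); out.append([grip]+[round(float(v),dec) for v in np.r_[d,w]])
        p0,R0=np.array(P),Rt
    for o in out: print(', '.join('%g'%v for v in o)+',')
E
sed -i 's/p0 and R0 if False else R0/R0/' mv.py
python3 - <<'E'
from mv import *
p,Rm=load()
u=np.array([np.cos(np.radians(DY)),np.sin(np.radians(DY)),0])
A=(p+[-4,-10,45],Rd(PY-4,17))
B=place(D-35*u+[0,0,110],DY,9,LIP)
mid=((A[0]+B[0])/2+[12,0,5],Rd((PY+DY)/2,15))
print(A[0],mid[0],B[0])
interp([(A,3),(mid,6),(B,7),(B,2)],dec=1)
E
```

```text
[500.25  30.35 176.77] [468.59 -83.63 179.54] [ 412.93 -197.62  172.31]
-1, -3.1, 3.4, -14.7, 1.2, -0.3, 1.3,
-1, -6.3, 6.9, -29.4, 2.3, -0.6, 2.7,
-1, -9.4, 10.3, -44.1, 3.5, -0.9, 4,
-1, -27.1, 2.2, -47.5, 3.8, -1.6, 6.2,
-1, -44.7, -5.9, -50.9, 4.2, -2.3, 8.4,
-1, -62.4, -14, -54.2, 4.5, -3, 10.6,
-1, -80.1, -22.1, -57.6, 4.9, -3.7, 12.9,
-1, -97.7, -30.2, -61, 5.2, -4.4, 15.1,
-1, -115.4, -38.3, -64.4, 5.5, -5.1, 17.3,
-1, -129.9, -48.9, -67.1, 5.9, -5.7, 19.7,
-1, -144.4, -59.5, -69.8, 6.3, -6.4, 22.2,
-1, -158.8, -70.1, -72.6, 6.6, -7.1, 24.7,
-1, -173.3, -80.7, -75.3, 7, -7.7, 27.2,
-1, -187.8, -91.3, -78, 7.3, -8.4, 29.6,
-1, -202.3, -101.9, -80.8, 7.7, -9.1, 32.1,
-1, -216.8, -112.5, -83.5, 8.1, -9.7, 34.6,
-1, -216.8, -112.5, -83.5, 8.1, -9.7, 34.6,
-1, -216.8, -112.5, -83.5, 8.1, -9.7, 34.6,
```

arm_command(
  motion=[-1, -3, 3.5, -14.5, 1, -0.3, 1, -1, -6, 7, -29.5, 2.3, -0.6, 2.5, -1, -12, 9, -44, 3.5, -0.9, 4, -1, -27, 2, -47.5, 3.8, -1.6, 6.2, -1, -45, -6, -51, 4.2, -2.3, 8.4, -1, -62, -14, -54, 4.5, -3, 10.6, -1, -80, -22, -57.5, 4.9, -3.7, 13, -1, -98, -30, -61, 5.2, -4.4, 15, -1, -115, -38, -64.5, 5.5, -5, 17.3, -1, -130, -49, -67, 5.9, -5.7, 19.7, -1, -144, -59.5, -70, 6.3, -6.4, 22.2, -1, -159, -70, -72.5, 6.6, -7, 24.7, -1, -173, -80.5, -75.5, 7, -7.7, 27.2, -1, -188, -91.5, -78, 7.3, -8.4, 29.6, -1, -202, -102, -81, 7.7, -9, 32, -1, -212, -109, -83, 8, -9.5, 34, -1, -217, -112.5, -83.5, 8, -9.7, 34.6, -1, -217, -112.5, -83.5, 8, -9.7, 34.6, -1, -217, -112.5, -83.5, 8, -9.7, 34.6],
)

```text
t: 16.85
eef_pos: [411.4, -197.3, 171.7]
tcp_rot: [2.927, -0.002, 1.13]
ft_force: [-0.0, -0.3, -1.5]
opening: 0.208
```

```bash
python3 - <<'E'
from mv import *
commit([-217,-112.5,-83.5,8,-9.7,34.6])
im,d,k=shot('scene','s11');W=pts(d,k);np.savez('s11.npz',im=im,W=W)
im=cv2.imread('pics/s11.png');cv2.imwrite('pics/s11z.png',cv2.resize(im[130:260,230:400],None,fx=4.5,fy=4.5,interpolation=cv2.INTER_CUBIC))
shot('wrist','w11');shot('top','t11')
E
```

```text
cmd [ 412.99 -197.86  172.3 ] meas [ 411.36 -197.34  171.68] rot err deg [0.07 0.03 0.26] t 16.85 F [-0.03 -0.35 -1.54] M [0.12 0.05 0.01] open 0.2082137449555885 q [-0.62  0.25  2.14  0.08  0.55 -1.81]
```

View pics/s11z.png

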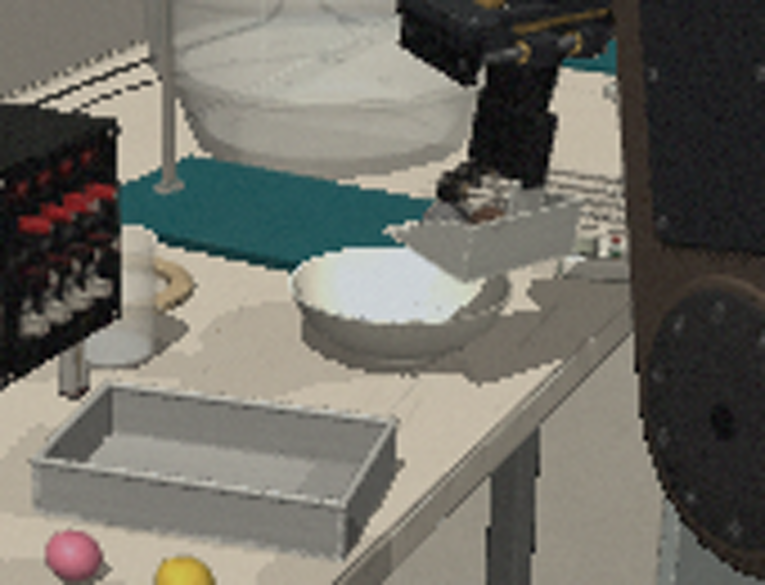

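View pics/w11.png

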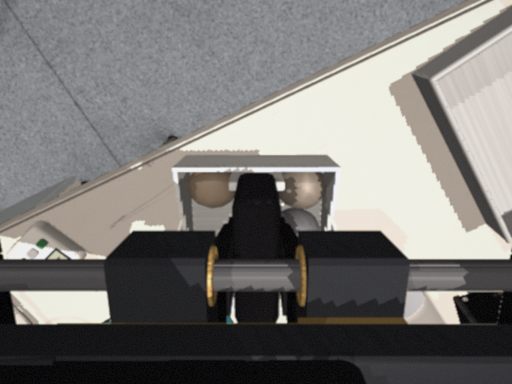

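View pics/t11.png

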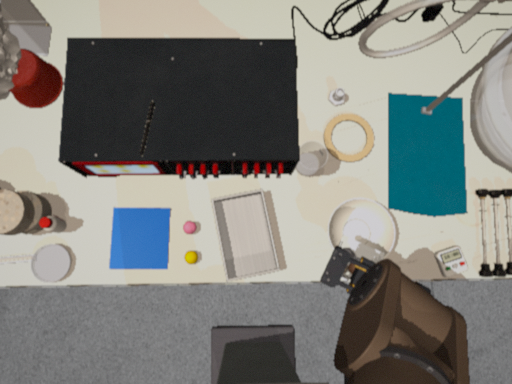

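```bash
python3 - <<'E'
from mv import *
im=cv2.imread('pics/t11.png');cv2.imwrite('pics/t11z.png',cv2.resize(im[190:300,300:430],None,fx=5,fy=5,interpolation=cv2.INTER_CUBIC))
im,d=env.read_camera('top');W=pts(d,env.calibration('top'))
s=env.state();p=s['eef_pos'];Rm=R.from_euler('xyz',s['tcp_rot']);save(p,Rm);print(p)
print('model lip',where(p,Rm,LIP),'rear',where(p,Rm,REAR),'lip corners',where(p,Rm,(45,50,0)),where(p,Rm,(45,-50,0)))
k=env.calibration('top');T=np.linalg.inv(np.array(k['cam_to_world']))
def px(w): c=T[:3,:3]@w+T[:3,3];return (k['fx']*c[0]/c[2]+k['cx'],k['fy']*c[1]/c[2]+k['cy'])
for q in [(45,50,0),(45,-50,0),(45,0,0)]: print(q,px(where(p,Rm,q)))
v,u=np.mgrid[225:265,350:400]
sub=W[225:265,350:400]
m=(sub[...,2]>75)&(sub[...,2]<135)
print(cv2.minAreaRect(sub[m][:,:2].astype(np.float32)),np.percentile(sub[m],[1,99],axis=0))
E
```

```text
[ 411.44 -197.16  171.8 ]
model lip [ 470.32 -224.78  109.49] rear [ 394.42 -188.9    96.2 ] lip corners [ 491.67 -179.57  109.62] [ 448.96 -269.99  109.36]
(45, 50, 0) (np.float64(343.0422182018731), np.float64(234.50318526279878))
(45, -50, 0) (np.float64(384.7508811522382), np.float64(253.44111436885203))
(45, 0, 0) (np.float64(363.84277769268533), np.float64(243.94773450361296))
((446.14654541015625, -225.60342407226562), (78.986083984375, 57.036521911621094), 74.8405532836914) [[ 429.16 -264.89  105.56]
 [ 481.41 -188.76  131.45]]
```

View pics/t11z.png

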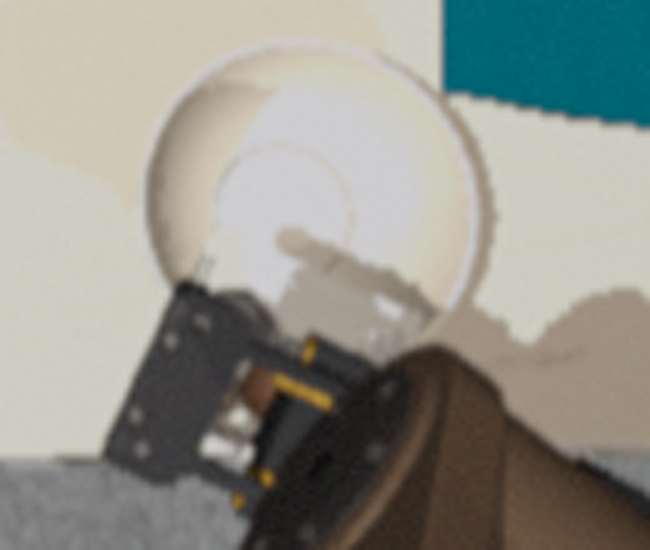

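```bash
python3 - <<'E'
from mv import *
u=np.array([np.cos(np.radians(DY)),np.sin(np.radians(DY)),0])
L=D-32*u+[0,0,61]
C0=place(L,DY,2,LIP)
segs=[(C0,6)]+[(place(L,DY,-a,LIP),n) for a,n in ((4,2),(8,2),(12,3),(18,3),(24,2))]
interp(segs)
print(C0[0],segs[-1][0][0])
E
```

```text
-1, 0, 0.6, 7.1, 1.2, -0, -0.1,
-1, 0.1, 1.2, 14.3, 2.3, -0, -0.1,
-1, 0.1, 1.8, 21.4, 3.5, -0.1, -0.2,
-1, 0.1, 2.4, 28.5, 4.7, -0.1, -0.2,
-1, 0.1, 3, 35.7, 5.8, -0.1, -0.3,
-1, 0.2, 3.6, 42.8, 7, -0.1, -0.3,
-1, 0.2, 7.9, 40.9, 10, -0.1, -0.3,
-1, 0.2, 12.2, 39, 13, -0.1, -0.3,
-1, 0.2, 15.2, 37.9, 15, -0.1, -0.3,
-1, 0.3, 18.2, 36.9, 17, -0.1, -0.3,
-1, 0.3, 20.2, 36.4, 18.3, -0.1, -0.3,
-1, 0.3, 22.2, 35.8, 19.7, -0.1, -0.3,
-1, 0.3, 24.2, 35.3, 21, -0.1, -0.3,
-1, 0.3, 27.3, 34.8, 23, -0.1, -0.3,
-1, 0.3, 30.4, 34.2, 25, -0.2, -0.3,
-1, 0.3, 33.5, 33.7, 27, -0.2, -0.3,
-1, 0.4, 38.2, 33.3, 30, -0.2, -0.3,
-1, 0.4, 42.9, 33, 33, -0.2, -0.3,
[ 422.97 -202.3   130.77] [ 455.92 -217.67  148.68]
```

arm_command(
  motion=[-1, 0, 0.5, 7, 1, 0, 0, -1, 0, 1, 14, 2.3, 0, 0, -1, 0, 2, 21.5, 3.5, 0, 0, -1, 0, 2.5, 28.5, 4.7, 0, 0, -1, 0, 3, 36, 5.8, 0, 0, -1, 0, 3.5, 40, 7, 0, 0, -1, 0, 3.5, 42, 7, 0, 0, -1, 0, 3.5, 42, 7, 0, 0, -1, 0, 3.5, 42, 7, 0, 0],
)

```text
t: 17.95
eef_pos: [422.4, -202.7, 131.6]
tcp_rot: [3.049, -0.003, 1.128]
ft_force: [-0.0, -0.1, -2.6]
opening: 0.208
```

```bash
python3 - <<'E'
from mv import *
commit([0,3.5,42,7,0,0])
im,d,k=shot('scene','s12')
im=cv2.imread('pics/s12.png');cv2.imwrite('pics/s12z.png',cv2.resize(im[150:240,270:380],None,fx=6,fy=6,interpolation=cv2.INTER_CUBIC))
s=env.state();p=s['eef_pos'];Rm=R.from_euler('xyz',s['tcp_rot'])
print('model lip',where(p,Rm,LIP),'rear',where(p,Rm,REAR))
T=np.linalg.inv(np.array(k['cam_to_world']))
def px(w): c=T[:3,:3]@w+T[:3,3];return ((k['fx']*c[0]/c[2]+k['cx']-270)*6,(k['fy']*c[1]/c[2]+k['cy']-150)*6)
for q in [(45,50,0),(45,-50,0),(-40,50,0),(-40,50,42)]: print(q,px(where(p,Rm,q)))
E
```

```text
cmd [ 422.67 -202.34  131.51] meas [ 422.42 -202.66  131.56] rot err deg [-0.01  0.    0.07] t 17.95 F [-0.04 -0.08 -2.65] M [ 0.11 -0.03 -0.02] open 0.20820246837568604 q [-0.6   0.36  2.08  0.03  0.6  -1.75]
model lip [ 474.03 -226.9    61.95] rear [ 397.27 -190.53   58.95]
(45, 50, 0) (np.float64(255.67251718614318), np.float64(270.3000282870256))
(45, -50, 0) (np.float64(398.08163235804034), np.float64(232.17037728246805))
(-40, 50, 0) (np.float64(363.8506231172877), np.float64(324.76692026135714))
(-40, 50, 42) (np.float64(369.39322039282433), np.float64(247.2808219899254))
```

View pics/s12z.png

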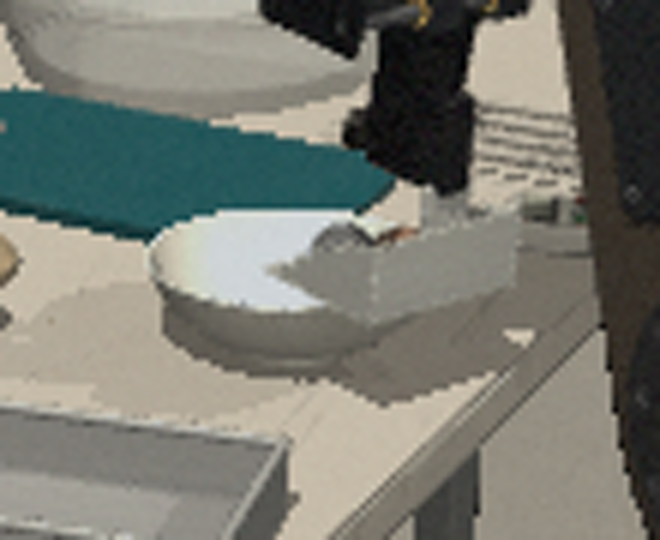

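```bash
python3 - <<'E'
from mv import *
u=np.array([np.cos(np.radians(DY)),np.sin(np.radians(DY)),0])
L=D-32*u+[0,0,61]
interp([(place(L,DY,-a,LIP),n) for a,n in ((4,3),(8,3),(12,3),(18,4),(24,3),(30,3))])
E
```

```text
-1, 0.1, 2.8, -1.4, 2, -0, -0.1,
-1, 0.1, 5.5, -2.7, 4, -0.1, -0.2,
-1, 0.2, 8.3, -4.1, 6, -0.1, -0.3,
-1, 0.2, 10.2, -5, 7.3, -0.1, -0.3,
-1, 0.2, 12, -5.9, 8.7, -0.1, -0.3,
-1, 0.3, 13.9, -6.8, 10, -0.1, -0.3,
-1, 0.3, 15.9, -7.6, 11.3, -0.2, -0.3,
-1, 0.3, 17.8, -8.4, 12.7, -0.2, -0.3,
-1, 0.3, 19.8, -9.2, 14, -0.2, -0.3,
-1, 0.3, 22, -9.9, 15.5, -0.2, -0.3,
-1, 0.3, 24.3, -10.6, 17, -0.2, -0.3,
-1, 0.3, 26.5, -11.2, 18.5, -0.2, -0.3,
-1, 0.3, 28.8, -11.9, 20, -0.2, -0.3,
-1, 0.4, 31.9, -12.5, 22, -0.2, -0.3,
-1, 0.4, 35, -13.1, 24, -0.2, -0.3,
-1, 0.4, 38, -13.7, 26, -0.2, -0.3,
-1, 0.4, 41.2, -14, 28, -0.2, -0.3,
-1, 0.4, 44.3, -14.3, 30, -0.2, -0.3,
-1, 0.4, 47.4, -14.5, 32, -0.2, -0.3,
```

arm_command(
  motion=[-1, 0, 3, -1.5, 2, 0, 0, -1, 0, 5.5, -2.5, 4, 0, 0, -1, 0, 8.5, -4, 6, 0, 0, -1, 0, 10, -5, 7.3, 0, 0, -1, 0, 12, -6, 8.7, 0, 0, -1, 0, 14, -7, 10, 0, 0, -1, 0, 16, -7.5, 11.3, 0, 0, -1, 0, 18, -8.5, 12.7, 0, 0, -1, 0, 20, -9, 14, 0, 0, -1, 0, 22, -10, 15.5, 0, 0, -1, 0, 24.5, -10.5, 17, 0, 0, -1, 0, 26.5, -11, 18.5, 0, 0, -1, 0, 29, -12, 20, 0, 0, -1, 0, 32, -12.5, 22, 0, 0, -1, 0, 35, -13, 24, 0, 0, -1, 0, 38, -13.5, 26, 0, 0, -1, 0, 41, -14, 28, 0, 0, -1, 0, 44.5, -14.5, 30, 0, 0, -1, 0, 47.5, -14.5, 32, 0, 0, -1, 0, 47.5, -14.5, 32, 0, 0],
)

```text
t: 20.0
eef_pos: [464.5, -222.7, 150.1]
tcp_rot: [-2.676, -0.003, 1.128]
ft_force: [-0.5, 0.9, -1.8]
opening: 0.208
```

```bash
python3 - <<'E'
from mv import *
commit([0,47.5,-14.5,32,0,0])
shot('scene','s13');shot('wrist','w13');shot('top','t13')
im=cv2.imread('pics/s13.png');a=cv2.resize(im[150:240,270:380],None,fx=6,fy=6,interpolation=cv2.INTER_CUBIC)
cv2.imwrite('pics/s13z.png',a)
im=cv2.imread('pics/t13.png');cv2.imwrite('pics/t13z.png',cv2.resize(im[190:300,300:430],None,fx=5,fy=5,interpolation=cv2.INTER_CUBIC))
E
```

```text
cmd [ 464.2  -222.01  150.33] meas [ 464.55 -222.74  150.1 ] rot err deg [-0.02  0.04  0.05] t 20.0 F [-0.52  0.86 -1.78] M [-0.11 -0.43  0.04] open 0.20835437816424188 q [-0.55  0.61  1.62 -0.05  1.38 -1.66]
```

View pics/s13z.png

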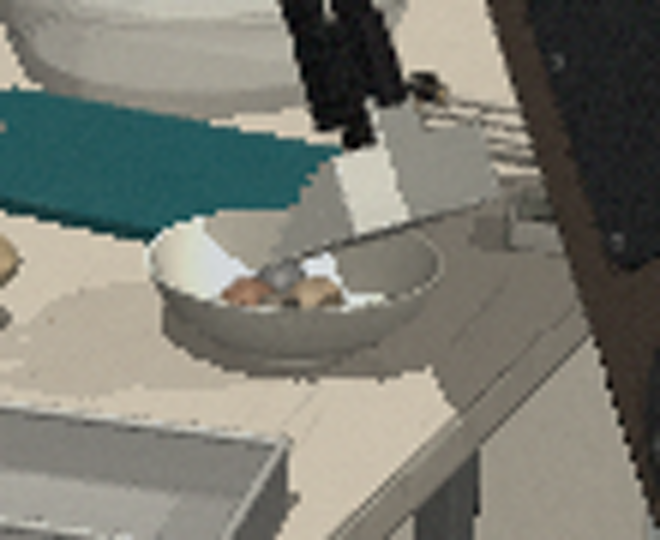

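View pics/t13z.png

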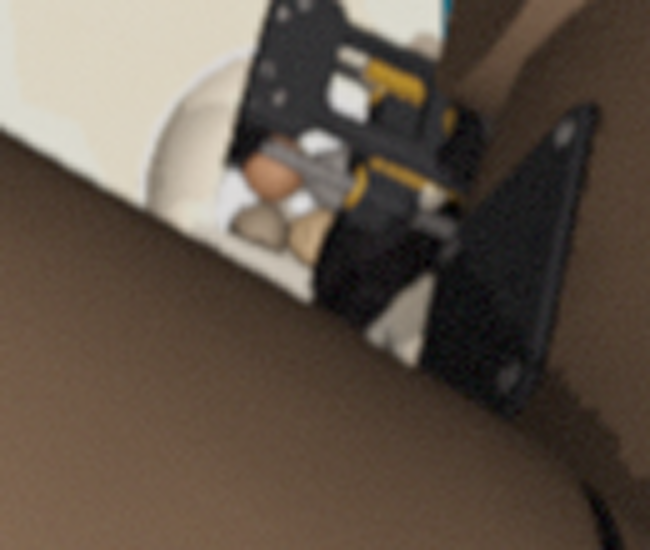

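View pics/w13.png

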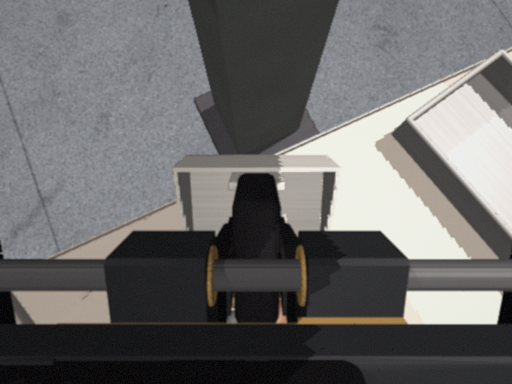

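```bash
python3 - <<'E'
from mv import *
im=cv2.cvtColor(cv2.imread('pics/t11.png'),cv2.COLOR_BGR2HSV);m=((im[...,0]>100)&(im[...,0]<125)&(im[...,1]>150)).astype(np.uint8)
m[:, :90]=0;m[:,190:]=0;m[:200]=0;m[280:]=0
k=env.calibration('top');T=np.array(k['cam_to_world'])
c=max(cv2.findContours(m,0,2)[0],key=cv2.contourArea)[:,0,:].astype(float)
d=np.c_[(c[:,0]-k['cx'])/k['fx'],(c[:,1]-k['cy'])/k['fy'],np.ones(len(c))]@T[:3,:3].T
P=T[:3,3]+d*((3-T[2,3])/d[:,2])[:,None]
r=cv2.minAreaRect(P[:,:2].astype(np.float32));print('mat',r)
E
```

```text
mat ((497.9991760253906, 293.23419189453125), (135.4652862548828, 142.39688110351562), 88.73316192626953)
```

```bash
python3 - <<'E'
from mv import *
p,Rm=load()
u1=(p+[-5,0,45],Rd(DY,-15+TH))
u2=(np.array([445,-150,200.]),Rd(DY+5,TH))
u3=(np.array([470,20,200.]),Rd(-12,TH))
M=place([494.5,293,70],-3,0,(0,0,0))
print(M[0])
interp([(u1,4),(u2,4),(u3,6),(M,9),(M,2)] ,dec=1)
E
```

```text
[485.02 293.5  141.71]
-1, -0.5, -6.1, -9.5, -3.8, -0.1, -0.1,
-1, -1, -12.1, -19.1, -7.5, -0.1, -0.1,
-1, -1.5, -18.2, -28.6, -11.3, -0.2, -0.2,
-1, -2, -24.3, -38.2, -15, -0.2, -0.2,
-1, 12.7, -34.5, -34.3, -18.7, -0.5, -1.5,
-1, 27.5, -44.8, -30.4, -22.5, -0.7, -2.7,
-1, 42.3, -55, -26.5, -26.2, -1, -3.9,
-1, 57, -65.2, -22.6, -30, -1.2, -5.2,
-1, 84.4, -72.7, -18.8, -30, -1.5, -6.5,
-1, 111.8, -80.1, -15, -29.9, -1.8, -7.8,
-1, 139.2, -87.5, -11.2, -29.9, -2.1, -9.2,
-1, 166.6, -94.9, -7.4, -29.9, -2.3, -10.5,
-1, 194, -102.3, -3.6, -29.9, -2.6, -11.8,
-1, 221.4, -109.7, 0.2, -29.9, -2.9, -13.1,
-1, 249.6, -117, 11.2, -29.8, -3.1, -14.1,
-1, 277.8, -124.3, 22.2, -29.8, -3.3, -15.1,
-1, 306, -131.6, 33.3, -29.8, -3.5, -16.1,
-1, 334.1, -138.9, 44.3, -29.8, -3.7, -17.1,
-1, 362.3, -146.2, 55.3, -29.7, -3.9, -18.1,
-1, 390.5, -153.5, 66.3, -29.7, -4.1, -19.1,
-1, 418.7, -160.8, 77.3, -29.7, -4.3, -20.1,
-1, 446.8, -168.1, 88.3, -29.6, -4.5, -21,
-1, 475, -175.4, 99.3, -29.6, -4.7, -22,
-1, 475, -175.4, 99.3, -29.6, -4.7, -22,
-1, 475, -175.4, 99.3, -29.6, -4.7, -22,
```

arm_command(
  motion=[-1, -0.5, -6, -9.5, -3.8, 0, 0, -1, -1, -12, -19, -7.5, 0, 0, -1, -1.5, -18, -28.5, -11.3, 0, 0, -1, -2, -24, -38, -15, 0, 0, -1, 13, -34.5, -34, -18.7, -0.5, -1.5, -1, 27.5, -45, -30.5, -22.5, -0.7, -2.7, -1, 42, -55, -26.5, -26, -1, -4, -1, 57, -65, -22.5, -30, -1.2, -5.2, -1, 84, -72.5, -19, -30, -1.5, -6.5, -1, 112, -80, -15, -30, -1.8, -7.8, -1, 139, -87.5, -11, -30, -2, -9.2, -1, 167, -95, -7.5, -30, -2.3, -10.5, -1, 194, -102, -3.5, -30, -2.6, -11.8, -1, 221, -110, 0, -30, -2.9, -13, -1, 221, -110, 0, -30, -2.9, -13, -1, 221, -110, 0, -30, -2.9, -13],
)

```text
t: 21.75
eef_pos: [469.4, 19.6, 200.6]
tcp_rot: [3.081, 0.001, 1.359]
ft_force: [-0.1, 0.1, -1.4]
opening: 0.208
```

```bash
python3 - <<'E'
from mv import *
commit([221,-110,0,-30,-2.9,-13])
s=env.state();save(s['eef_pos'],R.from_euler('xyz',s['tcp_rot']))
shot('scene','s14');im,d,k=shot('wrist','w14');shot('top','t14')
im=cv2.imread('pics/t14.png');cv2.imwrite('pics/t14z.png',cv2.resize(im[180:290,200:430],None,fx=3.4,fy=3.4,interpolation=cv2.INTER_CUBIC))
W=pts(d,k);s=env.state();p=s['eef_pos'];Rm=R.from_euler('xyz',s['tcp_rot'])
T=Rm.inv().apply(W.reshape(-1,3)-p).reshape(W.shape)
S=np.stack([T[...,1]-12,T[...,0],-T[...,2]+71+GZ],-1)
g=G+np.array([0,0,GZ])
S=R.from_rotvec([0,-np.radians(TH),0]).apply(S.reshape(-1,3)-g-[TX,0,TZ]).reshape(S.shape)+g
for c in (215,300):
    print(c,[ (r,S[r,c].round(1).tolist()) for r in range(158,202,4)])
E
```

```text
cmd [469.67  19.67 200.34] meas [469.41  19.57 200.61] rot err deg [-0.05  0.01 -0.01] t 21.75 F [-0.15  0.12 -1.39] M [ 0.11 -0.12  0.01] open 0.20768129531832205 q [-0.09  0.27  1.98 -0.01  0.84 -1.45]
215 [(158, [-40.3, -27.5, 12.3]), (162, [-40.1, -26.1, 24.2]), (166, [-40.7, -24.5, 38.0]), (170, [-39.1, -24.1, 41.4]), (174, [-26.5, -29.2, 1.6]), (178, [-23.4, -29.4, 1.2]), (182, [-20.5, -29.4, 1.7]), (186, [-17.4, -29.6, 1.0]), (190, [-14.3, -29.8, 0.8]), (194, [-11.6, -29.7, 2.0]), (198, [-8.7, -29.8, 2.4])]
300 [(158, [-40.3, 29.7, 12.5]), (162, [-40.6, 28.0, 26.3]), (166, [-40.8, 26.4, 38.6]), (170, [-38.8, 26.3, 40.2]), (174, [-26.4, 31.6, 1.3]), (178, [-23.8, 31.5, 2.5]), (182, [-20.4, 31.8, 1.1]), (186, [-17.5, 31.9, 1.4]), (190, [-15.0, 31.8, 3.2]), (194, [-11.6, 32.0, 2.1]), (198, [-8.3, 32.2, 1.3])]
```

View pics/t14z.png

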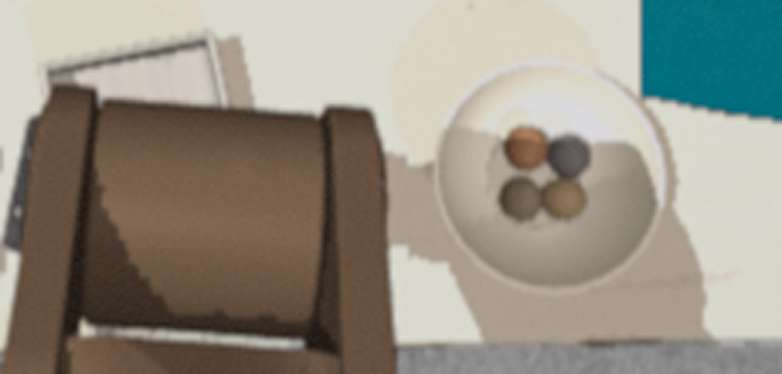

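View pics/w14.png

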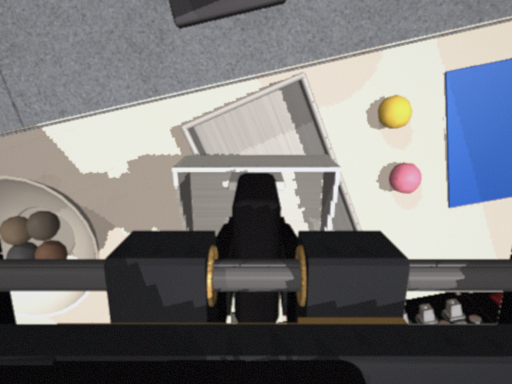

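All four pebbles are in the dish: red, dark, brown and sand at crop (526,147), (569,156), (521,198), (565,198). The scoop is empty, so I'll take it back to the mat.

```bash
python3 - <<'E'
from mv import *
M=place([494.5,293,40],-3,0,(0,0,0))
M2=place([494.5,293,7],-3,0,(0,0,0));M3=place([494.5,293,3],-3,0,(0,0,0))
interp([(M,9),(M,2),(M2,3),(M3,1)] ,dec=1);print(M3[0])
E
```

```text
-1, 30.1, -5.3, 9.5, 0, 0.1, -1,
-1, 60.3, -10.6, 19.1, 0, 0.1, -2,
-1, 90.4, -15.8, 28.6, 0.1, 0.2, -3,
-1, 120.5, -21.1, 38.2, 0.1, 0.3, -4,
-1, 150.7, -26.4, 47.7, 0.1, 0.3, -5,
-1, 180.8, -31.7, 57.3, 0.1, 0.4, -6.1,
-1, 210.9, -37, 66.8, 0.1, 0.5, -7.1,
-1, 241.1, -42.2, 76.3, 0.2, 0.5, -8.1,
-1, 271.2, -47.5, 85.9, 0.2, 0.6, -9.1,
-1, 271.2, -47.5, 85.9, 0.2, 0.6, -9.1,
-1, 271.2, -47.5, 85.9, 0.2, 0.6, -9.1,
-1, 271.2, -48.2, 96.9, 0.2, 0.6, -9.1,
-1, 271.2, -48.8, 107.8, 0.2, 0.6, -9.1,
-1, 271.2, -49.5, 118.8, 0.2, 0.6, -9.1,
-1, 271.2, -49.8, 122.8, 0.2, 0.6, -9.1,
[485.02 293.5   74.71]
```

arm_command(
  motion=[-1, 30, -5, 6, 0, 0, -1, -1, 60, -10.5, 12, 0, 0, -2, -1, 90, -16, 18, 0, 0, -3, -1, 120, -21, 26, 0, 0.3, -4, -1, 151, -26.5, 36, 0, 0.3, -5, -1, 181, -31.5, 48, 0, 0.4, -6, -1, 211, -37, 62, 0, 0.5, -7, -1, 241, -42, 75, 0, 0.5, -8, -1, 262, -46, 84, 0, 0.6, -9, -1, 271, -47.5, 86, 0, 0.6, -9, -1, 271, -47.5, 86, 0, 0.6, -9, -1, 271, -47.5, 86, 0, 0.6, -9],
)

```text
t: 23.1
eef_pos: [485.9, 292.0, 111.8]
tcp_rot: [3.081, 0.0, 1.515]
ft_force: [0.7, 0.4, -0.5]
opening: 0.206
```

```bash
python3 - <<'E'
from mv import *
commit([271,-47.5,86,0,0.6,-9])
s=env.state();p=s['eef_pos'];Rm=R.from_euler('xyz',s['tcp_rot'])
for q in [(0,0,0),LIP,REAR]: print(where(p,Rm,q))
im,d,k=shot('wrist','w15');shot('scene','s15')
W=pts(d,k)
hsv=cv2.cvtColor(im,cv2.COLOR_RGB2HSV);m=(hsv[...,0]>100)&(hsv[...,0]<125)&(hsv[...,1]>150)&(abs(W[...,2]-3)<15)
print(np.percentile(W[m],[1,99],axis=0))
im=cv2.imread('pics/s15.png');cv2.imwrite('pics/s15z.png',cv2.resize(im[190:330,160:320],None,fx=4,fy=4,interpolation=cv2.INTER_CUBIC))
interp([(place([494.5,293,5],-3,0,(0,0,0)),4),(place([494.5,293,3],-3,0,(0,0,0)),2)])
E
```

```text
cmd [485.  293.3 111.6] meas [485.86 291.99 111.75] rot err deg [ 0.03 -0.    0.13] t 23.1 F [ 0.69  0.45 -0.47] M [ 0.11 -0.12  0.  ] open 0.2058827569931112 q [ 0.44  0.52  1.84 -0.04  0.73 -1.04]
[495.52 291.44  40.06]
[540.44 288.91  40.18]
[455.58 293.69  39.96]
[[423.3  226.53   0.76]
 [519.38 361.67   3.96]]
-1, 0.1, -0.5, 8.7, 0, 0, -0,
-1, 0.1, -1.1, 17.4, 0.1, 0, -0,
-1, 0.2, -1.6, 26.1, 0.1, 0, -0.1,
-1, 0.2, -2.1, 34.8, 0.2, 0, -0.1,
-1, 0.2, -2.2, 35.8, 0.2, 0, -0.1,
-1, 0.2, -2.2, 36.8, 0.2, 0, -0.1,
```

View pics/s15z.png

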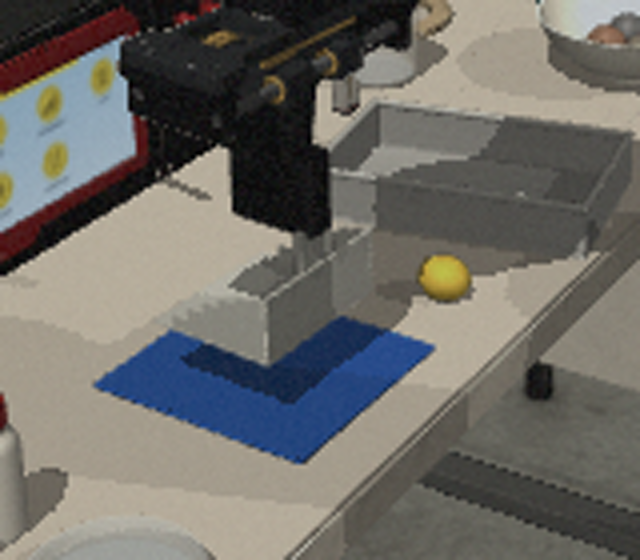

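View pics/w15.png

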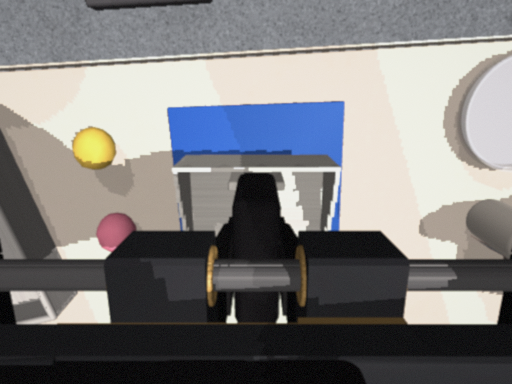

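arm_command(
  motion=[-1, 0, -0.5, 9, 0, 0, 0, -1, 0, -1, 17.5, 0, 0, 0, -1, 0, -1.5, 26, 0, 0, 0, -1, 0, -2, 32, 0, 0, 0, -1, 0, -2, 35, 0, 0, 0, -1, 0, -2, 36, 0, 0, 0, -1, 0, -2, 36, 0, 0, 0],
)

```text
t: 23.9
eef_pos: [485.8, 293.0, 75.2]
tcp_rot: [3.082, 0.0, 1.516]
ft_force: [-0.8, -0.4, -1.2]
opening: 0.211
```

arm_command(
  motion=[-1, 0, 0, 0.5, 0, 0, 0, -1, 0, 0, 0.5, 0, 0, 0],
)

```text
t: 24.1
eef_pos: [485.9, 293.0, 75.0]
tcp_rot: [3.081, -0.0, 1.516]
ft_force: [-0.0, -0.6, -1.3]
opening: 0.207
```

arm_command(
  motion=[-1, 0, 0, 0.5, 0, 0, 0, -1, 0, 0, 0.5, 0, 0, 0],
)

```text
t: 24.3
eef_pos: [486.0, 293.0, 74.7]
tcp_rot: [3.081, -0.0, 1.516]
ft_force: [-0.2, -1.0, 2.8]
opening: 0.211
```

arm_command(
  motion=[-1, 0, 0, 0.5, 0, 0, 0, -1, 0, 0, 0.5, 0, 0, 0],
)

```text
t: 24.5
eef_pos: [486.2, 293.0, 74.6]
tcp_rot: [3.081, -0.0, 1.516]
ft_force: [-1.0, -1.4, 9.3]
opening: 0.211
```

arm_command(
  motion=[-1, 0, 0, -0.7, 0, 0, 0, -0.4, 0, 0, -0.7, 0, 0, 0, 0, 0, 0, -0.7, 0, 0, 0, 0.3, 0, 0, -0.7, 0, 0, 0, 0.5, 0, 0, -0.7, 0, 0, 0, 0.5, 0, 0, -0.7, 0, 0, 0, 0.5, 0, 0, -0.7, 0, 0, 0],
)

```text
t: 25.2
eef_pos: [485.9, 292.9, 74.5]
tcp_rot: [3.082, -0.0, 1.516]
ft_force: [-0.1, 0.7, -0.0]
opening: 0.657
```

arm_command(
  motion=[0.5, 0, 0, -15, 0, 0, 0, 0.5, 0, 0, -35, 0, 0, 0, 0.5, 0, 0, -60, 0, 0, 0, 0.5, 0, 0, -90, 0, 0, 0, 0.5, 0, 0, -120, 0, 0, 0, 0.5, 0, 0, -150, 0, 0, 0, 0.5, 0, 0, -170, 0, 0, 0, 0.5, 0, 0, -170, 0, 0, 0],
)

```text
t: 26.0
eef_pos: [476.4, 293.9, 246.9]
tcp_rot: [3.078, -0.002, 1.516]
ft_force: [0.9, -0.5, -0.9]
opening: 0.752
```

```bash
python3 - <<'E'
from mv import *
s=env.state();save(s['eef_pos'],R.from_euler('xyz',s['tcp_rot']));commit([0]*6)
im,d,k=shot('wrist','w16');shot('scene','s16')
W=pts(d,k);P=W.reshape(-1,3)
def rect(z0,z1):
    m=(P[:,2]>z0)&(P[:,2]<z1)&(P[:,0]>400)&(P[:,0]<600)&(abs(P[:,1]-292)<70);Q=P[m];print(cv2.minAreaRect(Q[:,:2].astype(np.float32)),np.percentile(Q[:,2],[2,50,98]))
rect(108,122);rect(38,52)
im=cv2.imread('pics/s16.png');cv2.imwrite('pics/s16z.png',cv2.resize(im[160:330,160:360],None,fx=3.5,fy=3.5,interpolation=cv2.INTER_CUBIC))
E
```

```text
cmd [476.36 293.91 246.87] meas [476.36 293.91 246.87] rot err deg [0. 0. 0.] t 26.0 F [ 0.93 -0.53 -0.95] M [ 0.12 -0.11 -0.01] open 0.7519205242558519 q [ 0.45  0.34  1.71 -0.03  1.03 -1.05]
((482.518310546875, 292.6732177734375), (19.571901321411133, 59.08072280883789), 87.30035400390625) [108.74 111.95 113.57]
((465.347900390625, 293.74163818359375), (99.88270568847656, 21.56661033630371), 86.79100799560547) [38.41 41.72 50.64]
```

View pics/s16z.png

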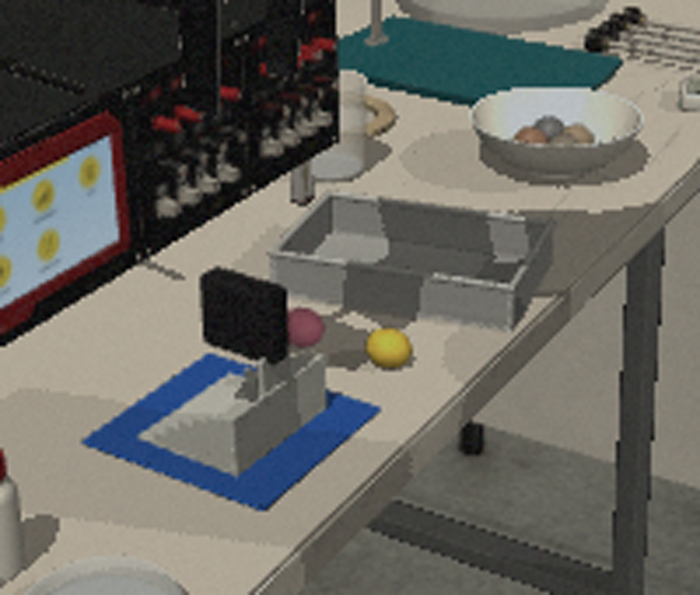

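View pics/w16.png

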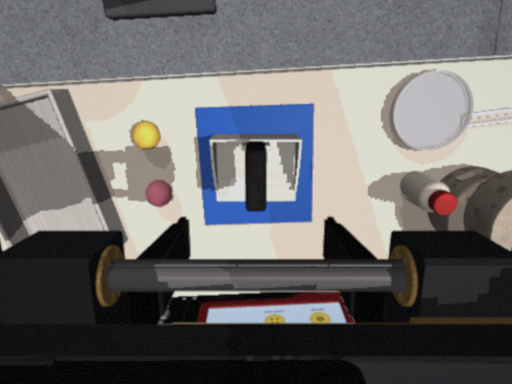

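The scoop lies flat inside the blue mat (wrist view, about (210-300, 135-200)). The pebbles are in the dish, the beaker hasn't moved, and the gripper is clear.

```bash
python3 - <<'E'
from mv import *
im,d,k=shot('top','t17');print(len([r for r in env.recognise('top','pebble_1') if r['confidence']>.2]),env.state()['qvel'])
for r in env.recognise('top','beaker')[:1]: print(r)
print(env.job_done())
E
```

```text
4 [-0.    0.01 -0.   -0.    0.   -0.  ]
{'location': [309.3, 157.1], 'confidence': 0.77}
the job is handed in; nothing more can be done
None
```

I scooped all four pebbles in one trip and tipped them into the white dish, with the lip about 11 mm above the rim. I then laid the scoop flat on the blue mat, let go and raised the gripper clear. The job was handed in at about 26 s, well under the 64 s limit.

**Last checks:**
- **Pebbles:** after the pour, the top view showed all four pebbles in the dish, and three of them are visible there in the final scene picture. The recogniser also counted four on a final top picture that I did not view. That count does not exclude the pink and yellow look-alikes, so I rely on the pictures.
- **Scoop:** it lies flat, fully inside the mat. The top of its fin read 112–114 mm against the expected 115 mm.
- **Beaker:** it was found within about 2 pixels of where it started.
- **Arm:** it was at rest, touching nothing.

**What did not go smoothly:**
- **First move:** it ended about 9 mm short, so one finger nudged the scoop about 3 mm before I recentred and gripped it.
- **Scooping:** the scoop jammed on pebbles near the far wall of the pan, at about 33 N in total. It turned about 3° in the grip, which I measured and allowed for afterwards.
- **Joint limit:** tilting the nose up took the last joint to about -2.69 rad, the end of its range. I moved away at once and saw no reading beyond the range, but the margin was essentially zero.

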